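# Turn a lens board face-down with the flipper jig

### The arm

A 6-joint arm with a two-finger parallel gripper is mounted at the origin on the work surface. World frame = base frame: x ahead of the robot, y to its left, z up, the work surface at z = 0. Lengths are in m, angles in rad, forces in N, time in s.
With the tool pointing down it reaches from about 0.35 to 0.975 m from the base axis. Payload 4.9 kg.
Tool frame: the origin (TCP) lies midway between the tips of the shut fingers; the grasp point (between the pads) lies manip.grip_depth behind it (manip.grip_depth is the distance from the TCP to the grasp point, in m); z points along the fingers, x is the direction in which the jaws open and shut, and the axes are right-handed (so a half turn about z gives the same grasp; the last joint's range is limited). The gripper opens to 85 mm and grips with 20 to 120 N. Pads are 22 mm wide; open, the fingers measure 114 mm over their backs; the gripper's body (76 mm by 85 mm) begins 54 mm behind the grasp point. The pads swing forward as they close: fully open they stand 13 mm farther back than shut.
Start: joints at [-1.291, 0.053, 1.613, -0, 1.476, -0.119], TCP at [0.243, -0.576, 0.231] pointing down, gripper open.
Joint ranges: [-3.01, 3.01], [-1.01, 2.22], [0.06, 2.58], [-1.02, 4.17], [0.09, 2.62], [-3.14, 3.14]. Speed limits (rad/s): [2.57, 2.57, 3.14, 3.14, 3.14, 3.14].

### API

Orientations are given as a unit quaternion [w, x, y, z].
In Python, from plant import state, grab_frame, ticket, manip gives the robot as it stands.
- The arm moves only by the tool carry_out, never from a script. Its argument "moves" is a list that holds one entry, the list of rows, each a list of 7 numbers: the turn, a rotation vector about the tool's x, y, z each as a share of 5 degrees, from -1 to 1, then the shift along the tool's x, y, z each as a share of 0.04 m, from -1 to 1, then the gripper command: -1 is shut, 1 is fully open, values between are in proportion. A call has 1 to 8 rows; each row shifts and turns the commanded pose from where the row before left it, along the tool's axes as they then stand; what a row does not reach is not made up. A row lasts 1/12 s, in which the tool goes at most 41.7 mm and 7.16 degrees, less where a joint would pass 70% of its speed; a pose out of reach is approached as far as the arm can. A call with a number of a shift or a turn outside -1 to 1 is refused whole. A call with a gripper value outside its range is refused whole. The fingers move at their own pace and stop on an object; the grip force is fixed at half the most. Time passes only in rows, so rows that do not move let the fingers close. It gives the time, the measured TCP pose, the force and the opening at its end, in the units of the state.
- state(): the state, without advancing time (a new reading comes with each control period).
- grab_frame(name): name is "side" or "top" or "wrist"; returns a dict with "frame" (384x512x3 uint8, red, green, blue), "z_map" (384x512 float32, m along the optical axis (not along the pixel's ray), 0 where there is no reading), "K" (3x3 intrinsics, pixels), "world_from_camera" (4x4, takes a point from camera to world coordinates); the wrist camera has in their place "hand_eye" (4x4, takes a point from camera to tool coordinates, whose origin is the TCP and whose axes are the tool frame's). Camera axes: x right, y down, z forward; pixel columns grow to the right and rows downward; lengths in m; the calibration is good to about 2 mm. A picture is of the moment at which its call begins: read the wrist's pose just before it.
- ticket.job_done(): hands the job in, once; it reports no verdict.
The state is a dict: "time": time; "joint_pos": joint angles; "joint_vel": joint speeds; "joint_efforts": joint torques, N m; "tool_pos": TCP position; "tool_rot": TCP orientation; "contact_force": force on the tool from outside, world axes, zero at the start; "ft_torque": the same for the moment, N m; "gripper_width": opening from 0.0 (shut) to 1.0 (fully open).
Only numpy, scipy, OpenCV 4.12 (cv2) and the standard library are available. Lean on these libraries where they do the work, as an engineer would, in place of code of your own. Each camera call takes 0.05 s, during which the arm holds its last target.

### The job

Lay the jig's flipper plate down on its loading side, set the rectangular lens board in its pocket with the lens up, and swing the flipper fully over so that the board drops face-down into the nest. Then swing the flipper fully back to the loading side, leaving the board lying home and flat in the nest, and let go. Leave the round lens board and everything else on the bench where it is.

Things in the scene. Friction and masses are not known exactly. Their poses are not given: they have to be found in the camera images.
- lens_board: Rectangular lens board: bare aluminium plate 100 (x) by 76 (y) by 6 mm with a black lens barrel in the middle of its face. Origin: centre of the plate's back (its underside at the start, lens up); z points out of the lens side. Barrel: flange 50 mm in diameter from 6 to 10 mm above the back, then 40 mm in diameter up to 32 mm. About 0.19 kg. A half turn about z makes no difference.
- round_board: Another lens board, not to be touched: a round aluminium plate 86 mm across, 6 mm thick, with a slimmer (28 mm) and taller black barrel, 46 mm high in all. Origin: centre of its underside.
- jig: Turn-over jig, fixed to the bench: plywood base 150 (x) by 236 (y) by 8 mm. Origin: centre of the base's underside, below the hinge. The hinge line runs along its x axis, 48 mm above the bench; loading side +y, nest side -y. Apart from the flipper nothing of it is higher than 64 mm.
- flipper (a joint): Flipper plate's angle about the jig's +x: 0 = flat on its rests, loading side (+y); pi/2 = straight up; pi = flat over the nest (-y). Stops at both ends. Stiff hinge (0.3 N m friction): it stays where left and starts partly up; moving it at the bar takes 2 to 5 N. Gravity alone holds the board: it tips out ahead of the upright plate into the nest, and the plate pushes it home at its stop.
- flipper_hinge (a point): The middle of the hinge line, 48 mm above the bench. Axes as the jig's.
- pocket (a point): Middle of the pocket floor on the flipper, 62 mm from the hinge line and in its plane. x along the hinge, y away from the hinge, z out of the pocket (up at joint 0, down at pi). The board's back lies here, its 100 mm side along x. Walls at the middle of each side: x = +-52 and y = +40 mm (5 mm high, sloping lead-ins to 10 mm), y = -40 mm (8 mm high, no lead-in).
- flipper_bar (a point): Middle of the flipper's grip bar: a round steel rod 12 mm in diameter parallel to the hinge, 155 mm from the hinge line, in the plane of the pocket floor. Free for 92 mm of its length between two arms; gap of 40 mm from the plate's edge to the bar. It may turn between the fingers.
- nest (a point): Middle of the nest, 62 mm from the hinge line on the jig's -y side, level with the two wooden rails (40 mm above the bench) that the face of the board's plate comes to rest on, the barrel hanging between them (gap 68 mm, 32 mm deep). Axes as the jig's. Locators stand 3 mm clear of the board; the two at the far end are 64 mm high. A board lying home has its back 6 mm above this point.
- glue_bottle: Bystander: white plastic glue bottle with a tapering nozzle, 48 mm diameter, 175 mm tall. Origin: centre of its underside.
- screw_tin: Bystander: small round steel tin, 54 mm diameter, 40 mm tall, just on the robot's side of the jig. Origin: centre of its underside.
- jar: Bystander: amber glass jar with a steel lid, 54 mm diameter, 75 mm tall, just beyond the jig. Origin: centre of its underside.
- tape_measure: Bystander: grey tape measure standing on the bench, 66 by 32 by 62 mm. Origin: centre of its underside.
- screwdriver: Bystander: screwdriver about 200 mm long lying at the right of the jig.
- clamp: Bystander: bar clamp about 310 by 110 mm, 25 mm high, lying at the right of the bench.
Things that resemble listed ones, but are neither listed nor needed, are in the scene too. What is shaped like the lens_board but purple, red or turquoise is not meant.

How it is judged:
By the outcome, as a careful person would: the job done as asked, in the order asked, and still so for the second after the job is handed in, with the robot touching nothing.
It also fails if it takes over 72 s, if anything falls off the work surface, if the arm or the gripper's body presses on something with over 40 N, if the wrist force passes 120 N, or if a joint passes its speed limit or range.

## Working session

There is one attempt and no reset: what is moved stays moved. The work goes in short steps, Python scripts to look and compute and a tool call to move; the robot and the scene stay as the last step left them, time stands still between calls to the robot, and variables do not carry over. Pictures are saved under pics/ and viewed, and the job is handed in when it is done.

Besides the shell and the picture viewer there is one more tool, called as name([rows], argument=value, ...), one row to a line, values as JSON. carry_out: Moves the arm, as the interface text tells. Shift numbers are shares of 0.04 m and turn numbers shares of 5 degrees, none past 1 either way. Its arguments: {"type":"object","properties":{"moves":{"type":"array"}},"required":["moves"]}

```bash
ls; mkdir -p pics; python3 - <<'E'
from plant import state, grab_frame, ticket, manip
import cv2,pickle
print(state()); print(manip, manip.grip_depth)
d={}
for n in ("side","top","wrist"):
    f=grab_frame(n); d[n]=f
    cv2.imwrite(f"pics/{n}0.png",cv2.resize(f["frame"][:,:,::-1],(800,600),interpolation=cv2.INTER_CUBIC))
    print(n,f["K"],f.get("world_from_camera",f.get("hand_eye")))
pickle.dump(d,open("f0.pkl","wb"))
E
```

```text
pics
{'time': 0.0, 'joint_pos': array([-1.29099144e+00,  5.33621958e-02,  1.61427074e+00,  7.23138682e-07,
        1.47597942e+00, -1.18978212e-01]), 'joint_vel': array([ 0.0006369 , -0.00224078, -0.00177808, -0.00066797, -0.00022584,
       -0.00132556]), 'joint_efforts': array([ 3.26928875e-04, -3.93688273e+01, -3.70173562e+01,  1.18792195e-05,
        7.08751773e-03,  1.35778237e-05]), 'tool_pos': array([ 0.24252995, -0.57536547,  0.23007359]), 'tool_rot': array([-6.54681193e-04,  8.33155367e-01, -5.53038077e-01, -7.68892221e-04]), 'contact_force': array([0.0969381 , 0.39056029, 0.17681978]), 'ft_torque': array([ 0.02798177,  0.01398411, -0.00988649]), 'gripper_width': 0.9976294665219767}
<Robot object at 0x7fd8355f7a10> 0.0187
side [[389.54879716   0.         250.74460948]
 [  0.         389.54879716 190.30610273]
 [  0.           0.           1.        ]] [[-0.9994261  -0.03157328  0.01227223  0.51451547]
 [-0.03245513  0.7887304  -0.61388192  0.70738191]
 [ 0.00970279 -0.61392791 -0.78930246  0.98563313]
 [ 0.          0.          0.          1.        ]]
top [[356.48578356   0.         253.58827929]
 [  0.         356.48578356 191.14303924]
 [  0.           0.           1.        ]] [[-2.56502251e-02 -9.96104349e-01  8.43693778e-02  4.26659356e-01]
 [-9.99670920e-01  2.55875504e-02 -1.82428612e-03 -2.99796102e-02]
 [-3.41626363e-04 -8.43884069e-02 -9.96432878e-01  1.18829613e+00]
 [ 0.00000000e+00  0.00000000e+00  0.00000000e+00  1.00000000e+00]]
wrist [[290.0799478    0.         251.29041904]
 [  0.         290.0799478  187.57606686]
 [  0.           0.           1.        ]] [[ 9.99999608e-01  5.47213990e-05 -8.84187093e-04  1.54471791e-04]
 [ 2.15808961e-04  9.52973193e-01  3.03054528e-01 -7.71107546e-02]
 [ 8.59190165e-04 -3.03054600e-01  9.52972807e-01 -1.41815897e-01]
 [ 0.00000000e+00  0.00000000e+00  0.00000000e+00  1.00000000e+00]]
```

View pics/top0.png

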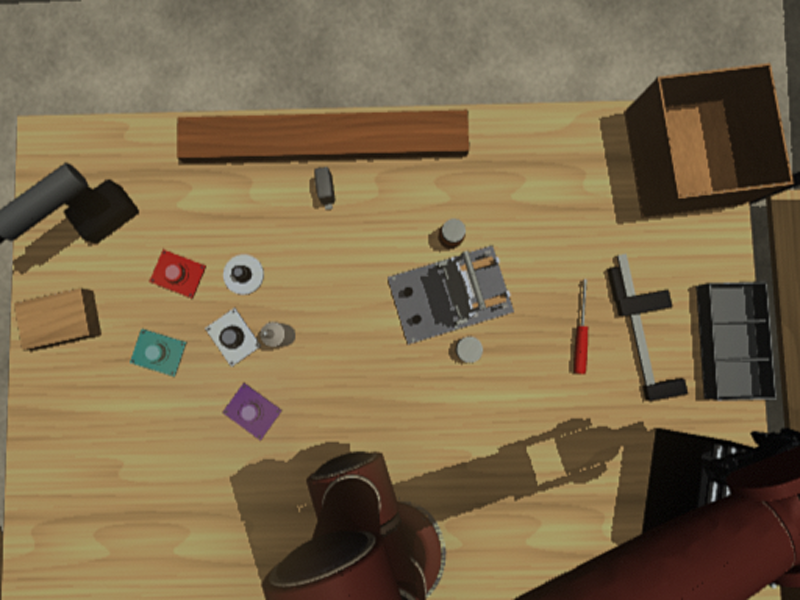

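View pics/side0.png

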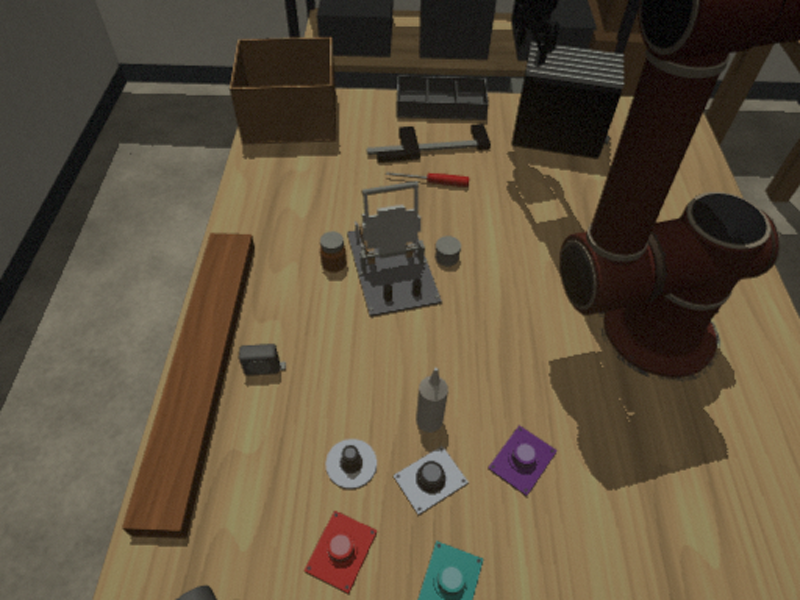

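View pics/wrist0.png

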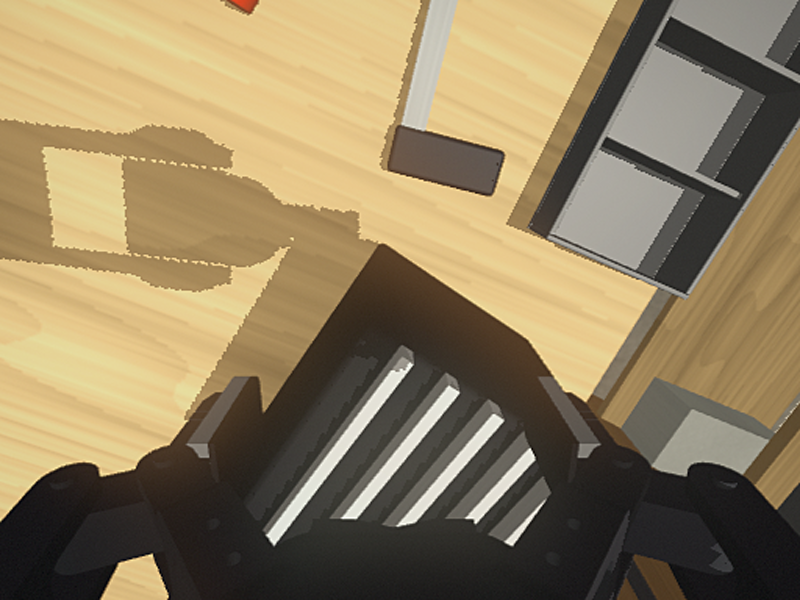

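The candidates for the rectangular board, in top pixels, are white/bare (231,336), red (178,272), turquoise (158,352), purple (252,410) and round (242,273). The bare one with the black barrel at (231,336) fits the description. The glue bottle stands right beside it at (275,335). Next I'll check this in enlarged crops.

```bash
cat > h.py <<'E'
import numpy as np,cv2,pickle
def pts(f,T=None):
    T=f["world_from_camera"] if T is None else T
    z=f["z_map"]; K=f["K"]; v,u=np.indices(z.shape)
    P=np.stack([(u-K[0,2])/K[0,0]*z,(v-K[1,2])/K[1,1]*z,z],-1)
    return P@T[:3,:3].T+T[:3,3]
E
python3 - <<'E'
from h import *
d=pickle.load(open("f0.pkl","rb"))
t=d["top"]["frame"][:,:,::-1]; s=d["side"]["frame"][:,:,::-1]
a=cv2.resize(t[190:240,120:200],(800,500),interpolation=cv2.INTER_CUBIC)
b=cv2.resize(t[150:230,240:335],(760,640),interpolation=cv2.INTER_CUBIC)[:600]
c=cv2.resize(s[110:210,210:310],(600,600),interpolation=cv2.INTER_CUBIC)
for n,i in zip("abc",(a,b,c)): cv2.imwrite(f"pics/c_{n}.png",i)
P=pts(d["top"])
np.set_printoptions(precision=3,suppress=True)
# board: region
Q=P[185:245,120:180].reshape(-1,3)
m=(Q[:,2]>0.003)&(Q[:,2]<0.009); print(m.sum(),Q[m].mean(0))
pl=Q[m]; print(cv2.minAreaRect((pl[:,:2]*1000).astype(np.float32)))
m=(Q[:,2]>0.028)&(Q[:,2]<0.036); print(m.sum(),Q[m].mean(0))
m=(Q[:,2]>0.05); print('bottle',m.sum(),Q[m].mean(0),Q[m].max(0),Q[m].min(0))
Q=P[150:230,240:335].reshape(-1,3)
m=(Q[:,2]>0.004)&(Q[:,2]<0.012)
print(cv2.minAreaRect((Q[m][:,:2]*1000).astype(np.float32)))
for c,r in ((452,233),(468,349)): print(P[int(r*.64),int(c*.64)])
E
```

```text
672 [0.464 0.317 0.005]
((458.9983825683594, 315.30322265625), (196.93020629882812, 198.00924682617188), 89.50206756591797)
120 [0.454 0.317 0.032]
bottle 199 [0.452 0.185 0.23 ] [0.479 0.23  1.188] [ 0.427 -0.03   0.082]
((530.77294921875, -144.50765991210938), (315.20416259765625, 264.49896240234375), 88.5136489868164)
[ 0.652 -0.147  0.077]
[ 0.418 -0.175  0.042]
```

View pics/c_a.png

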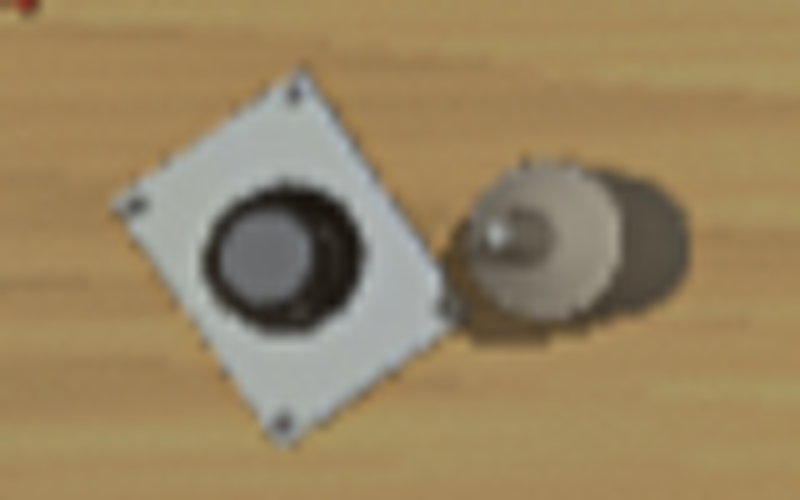

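View pics/c_b.png

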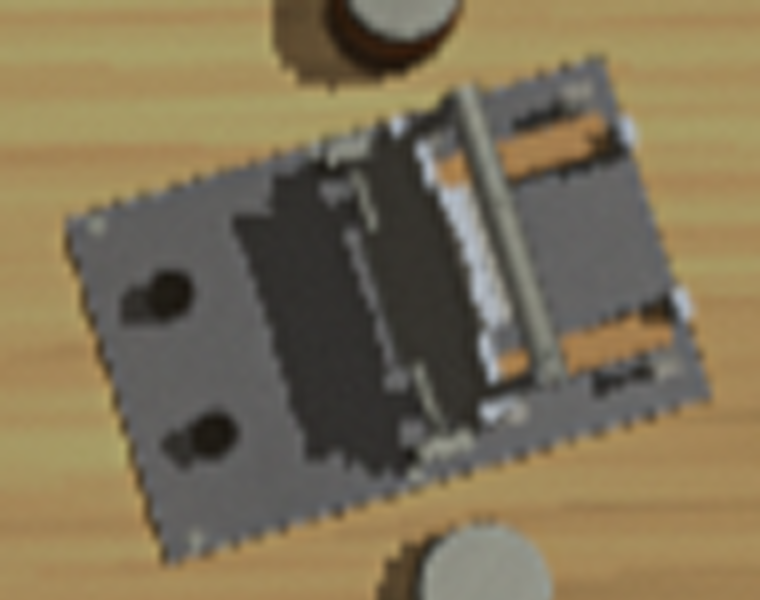

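View pics/c_c.png

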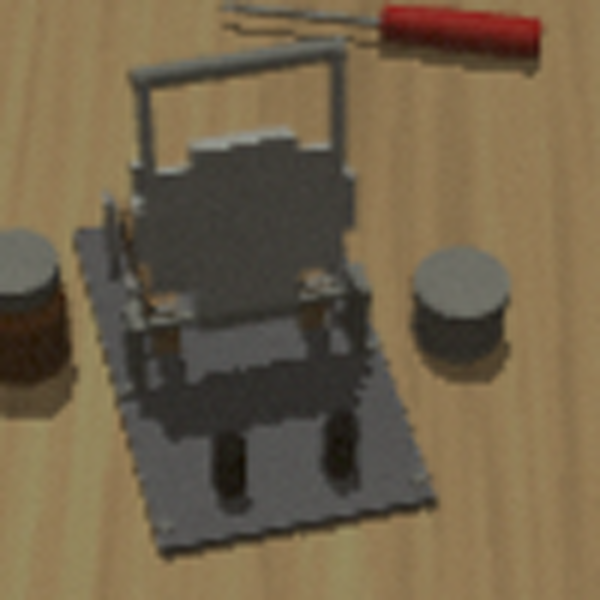

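Crop a shows the bare board with the black barrel, with corners at about (303,68), (115,205), (283,447) and (455,315); the bottle stands just off the right-hand corner. In crop b the jig base corners are at (67,215), (600,58), (708,398) and (165,562). The wooden rails (the nest) are on the right and the black rests (loading side) are on the left.

```bash
cat >> h.py <<'E'
def ray(f,u,v,z):
    T=f["world_from_camera"];K=f["K"]
    d=T[:3,:3]@np.array([(u-K[0,2])/K[0,0],(v-K[1,2])/K[1,1],1]);o=T[:3,3]
    return o+d*(z-o[2])/d[2]
np.set_printoptions(precision=4,suppress=True)
E
python3 - <<'E'
from h import *
d=pickle.load(open("f0.pkl","rb"))
f=d["top"]
def cr(x,y,s,ox,oy,z): return ray(f,(x+.5)/s-.5+ox,(y+.5)/s-.5+oy,z)
B=np.array([cr(x,y,10,120,190,.006) for x,y in((303,68),(115,205),(283,447),(455,315))]);print(B)
print('len',np.linalg.norm(np.roll(B,-1,0)-B,axis=1),B.mean(0)); e=(B[2]-B[1])+(B[3]-B[0]);print('long yaw',np.degrees(np.arctan2(e[1],e[0])))
e=(B[1]-B[0])+(B[2]-B[3]);print('short yaw',np.degrees(np.arctan2(e[1],e[0])))
J=np.array([cr(x,y,8,240,150,.008) for x,y in((67,215),(600,58),(708,398),(165,562))]);print(J)
print('len',np.linalg.norm(np.roll(J,-1,0)-J,axis=1),J.mean(0))
e=J[0]-J[1]+J[3]-J[2];print('y yaw',np.degrees(np.arctan2(e[1],e[0])));e=J[0]-J[3]+J[1]-J[2];print('x yaw',np.degrees(np.arctan2(e[1],e[0])))
# bar, side depth + top
P=pts(f)
for y in (110,180,250,320): 
  x=468+(y-95)*(545-468)/(370-95)
  print('bar',P[150+int(y/8),240+int(x/8)])
S=pts(d["side"])
for x,y in ((160,72),(240,60),(320,48)):print('barS',S[110+y//6,210+x//6])
Q=S[110:210,210:310].reshape(-1,3);m=(Q[:,2]>0.004)&(Q[:,2]<0.4)
np.save('q.npy',Q[m]);
Q=P[185:245,120:185].reshape(-1,3);m=(Q[:,2]>0.05)&(Q[:,2]<.3);print('bottle',Q[m].mean(0),Q[m].max(0),Q[m].min(0))
E
```

```text
[[0.5183 0.3131 0.006 ]
 [0.4743 0.3754 0.006 ]
 [0.3932 0.3198 0.006 ]
 [0.4351 0.2629 0.006 ]]
len [0.0763 0.0984 0.0706 0.0971] [0.4552 0.3178 0.006 ]
long yaw -147.22770911733187
short yaw 125.75172178202301
[[ 0.5763 -0.0146  0.008 ]
 [ 0.6367 -0.2393  0.008 ]
 [ 0.4931 -0.2783  0.008 ]
 [ 0.4311 -0.0515  0.008 ]]
len [0.2327 0.1489 0.2352 0.1498] [ 0.5343 -0.1459  0.008 ]
y yaw 105.1678545034414
x yaw 14.732593253715116
bar [ 0.5853 -0.1602  0.2055]
bar [ 0.5597 -0.1648  0.2064]
bar [ 0.5341 -0.1688  0.2102]
bar [ 0.5092 -0.1767  0.2067]
barS [ 0.5782 -0.1526  0.2046]
barS [ 0.5374 -0.1614  0.2061]
barS [ 0.4992 -0.1714  0.2064]
bottle [0.4548 0.2028 0.1202] [0.4789 0.2298 0.1802] [0.4336 0.1858 0.0538]
```

```bash
cat >> h.py <<'E'
from scipy.spatial.transform import Rotation as R
def Rq(q): return R.from_quat([q[1],q[2],q[3],q[0]])
def down(yawdeg):
    x=np.array([np.cos(np.radians(yawdeg)),np.sin(np.radians(yawdeg)),0]);z=np.array([0,0,-1.]);return R.from_matrix(np.stack([x,np.cross(z,x),z],1))
def plan(p,yaw,s=None,p0=None,R0=None):
    from plant import state
    s=s or state(); R0=R0 or Rq(s["tool_rot"]); p0=s["tool_pos"] if p0 is None else p0
    Rt=down(yaw)
    print('t',s["time"],'pos',p0,'F',s["contact_force"],'w',s["gripper_width"])
    print('turn units',np.degrees((R0.inv()*Rt).as_rotvec())/5)
    D=np.array(p)-p0
    print('shift units before turn',R0.inv().apply(D)/.04,' after turn',Rt.inv().apply(D)/.04)
E
python3 - <<'E'
from h import *
plan([.50,-.18,.36],-75)
E
```

```text
t 0.15 pos [ 0.2426 -0.5755  0.2303] F [0.161  0.3948 0.4636] w 0.996067715025213
turn units [-0.0009  0.0181  1.5702]
shift units before turn [-6.6169 -9.7709 -3.2291]  after turn [-7.8844 -8.7755 -3.2413]
```

carry_out([
  [[0,0,0.785,0,0,-0.9,1],[0,0,0.785,0,0,-0.9,1],[0,0,0,-0.65,-0.73,-0.12,1],[0,0,0,-0.65,-0.73,-0.12,1],[0,0,0,-0.65,-0.73,-0.12,1],[0,0,0,-0.65,-0.73,-0.12,1],[0,0,0,-0.65,-0.73,-0.12,1],[0,0,0,-0.65,-0.73,-0.12,1]],
])

```text
time: 0.82
tool_pos: [0.372, -0.3781, 0.332]
tool_rot: [-0.0, 0.793, -0.609, -0.0]
contact_force: [0.4, -0.6, -0.0]
gripper_width: 0.999
```

carry_out([
  [[0,0,0,-0.65,-0.73,-0.12,1],[0,0,0,-0.65,-0.73,-0.12,1],[0,0,0,-0.65,-0.73,-0.12,1],[0,0,0,-0.65,-0.73,-0.12,1],[0,0,0,-0.65,-0.73,-0.12,1],[0,0,0,-0.65,-0.73,-0.12,1],[0,0,0,0,0,0,1]],
])

```text
time: 1.4
tool_pos: [0.503, -0.1788, 0.3618]
tool_rot: [-0.001, 0.796, -0.606, 0.0]
contact_force: [-0.7, -0.0, -0.3]
gripper_width: 1.006
```

```bash
python3 - <<'E'
from h import *
from plant import state,grab_frame
s=state();plan([.50,-.18,.36],-75,s)
f=grab_frame("wrist");f["s"]=s
pickle.dump(f,open("w1.pkl","wb"))
cv2.imwrite("pics/w1.png",cv2.resize(f["frame"][:,:,::-1],(800,600),interpolation=cv2.INTER_CUBIC))
E
```

```text
t 1.4 pos [ 0.503  -0.1788  0.3618] F [-0.7418 -0.0287 -0.298 ] w 1.005524516523425
turn units [-0.0327  0.0136  0.0866]
shift units before turn [0.0087 0.0807 0.0441]  after turn [0.0093 0.0805 0.0443]
```

View pics/w1.png

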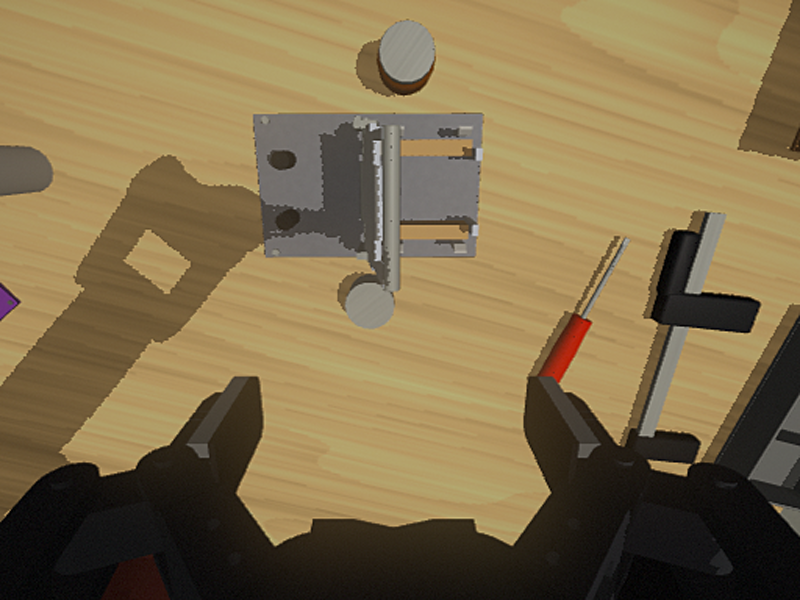

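Wrist view: base corners are at (255,114), (483,113), (477,257) and (265,257). The bar runs from (391,126) to (392,290), and the tin at (370,300) lies partly below the bar's near end.

```bash
python3 - <<'E'
from h import *
f=pickle.load(open("w1.pkl","rb"));s=f["s"]
T=np.eye(4);T[:3,:3]=Rq(s["tool_rot"]).as_matrix();T[:3,3]=s["tool_pos"]
f["world_from_camera"]=T@f["hand_eye"]
pickle.dump(f,open("w1.pkl","wb"))
c=lambda x,y,z:ray(f,(x+.5)/1.5625-.5,(y+.5)/1.5625-.5,z)
J=np.array([c(x,y,.008) for x,y in((255,114),(483,113),(477,257),(265,257))]);print(J)
print('len',np.linalg.norm(np.roll(J,-1,0)-J,axis=1),J.mean(0))
e=J[0]-J[1]+J[3]-J[2];print('y yaw',np.degrees(np.arctan2(e[1],e[0])));e=J[0]-J[3]+J[1]-J[2];print('x yaw',np.degrees(np.arctan2(e[1],e[0])))
P=pts(f)
Q=P[60:200,150:330].reshape(-1,3);Q=Q[(Q[:,2]>.18)&(Q[:,2]<.25)]
print(len(Q),Q.min(0),Q.max(0),Q.mean(0))
A=cv2.fitLine(Q.astype(np.float32),cv2.DIST_L2,0,.01,.01).ravel();print(A)
E=pickle.load(open("f0.pkl","rb"))
for z in [.206]:
  Q2=pts(E["top"])[150:230,240:335].reshape(-1,3);Q2=Q2[(Q2[:,2]>.185)&(Q2[:,2]<.25)];print('top',Q2.mean(0),len(Q2))
E
```

```text
[[ 0.5737 -0.0126  0.008 ]
 [ 0.6364 -0.2365  0.008 ]
 [ 0.4924 -0.2786  0.008 ]
 [ 0.4292 -0.0499  0.008 ]]
len [0.2325 0.15   0.2372 0.1492] [ 0.5329 -0.1444  0.008 ]
y yaw 105.54634716596745
x yaw 15.381920173448204
1205 [ 0.4866 -0.1866  0.1839] [ 0.5924 -0.1452  0.2082] [ 0.5414 -0.1664  0.2045]
[ 0.9641  0.2657  0.0044  0.5414 -0.1664  0.2045]
top [ 0.5393 -0.1688  0.2053] 174
```

```bash
python3 - <<'E'
from h import *
plan([.540,-.1665,.1826],-74.6)
E
```

```text
t 1.45 pos [ 0.5017 -0.1812  0.3612] F [-0.6353 -0.5444  0.0651] w 0.9979646328228396
turn units [-0.0067 -0.0014 -0.0155]
shift units before turn [-0.1017 -1.0177  4.4666]  after turn [-0.0998 -1.0204  4.466 ]
```

carry_out([
  [[0,0,0,-0.05,-0.51,0.7,1],[0,0,0,-0.05,-0.51,0.76,1],[0,0,0,0,0,0.9,0.3],[0,0,0,0,0,0.9,0.0],[0,0,0,0,0,0.8,-0.2],[0,0,0,0,0,0.4,-0.4],[0,0,0,0,0,0,-0.4],[0,0,0,0,0,0,-0.4]],
])

```text
time: 2.12
tool_pos: [0.5377, -0.1701, 0.1813]
tool_rot: [0.0, 0.793, -0.609, -0.001]
contact_force: [0.2, -0.7, 1.0]
gripper_width: 0.302
```

```bash
python3 - <<'E'
from h import *
from plant import state,grab_frame
s=state();plan([.540,-.1665,.1826],-74.6,s)
f=grab_frame("wrist")
cv2.imwrite("pics/w2.png",cv2.resize(f["frame"][:,:,::-1],(800,600),interpolation=cv2.INTER_CUBIC))
E
```

```text
t 2.1167 pos [ 0.5377 -0.1701  0.1813] F [ 0.1963 -0.679   1.0017] w 0.30187063102499173
turn units [ 0.0267  0.0185 -0.0948]
shift units before turn [-0.0715 -0.0797 -0.0329]  after turn [-0.0708 -0.0804 -0.0328]
```

View pics/w2.png

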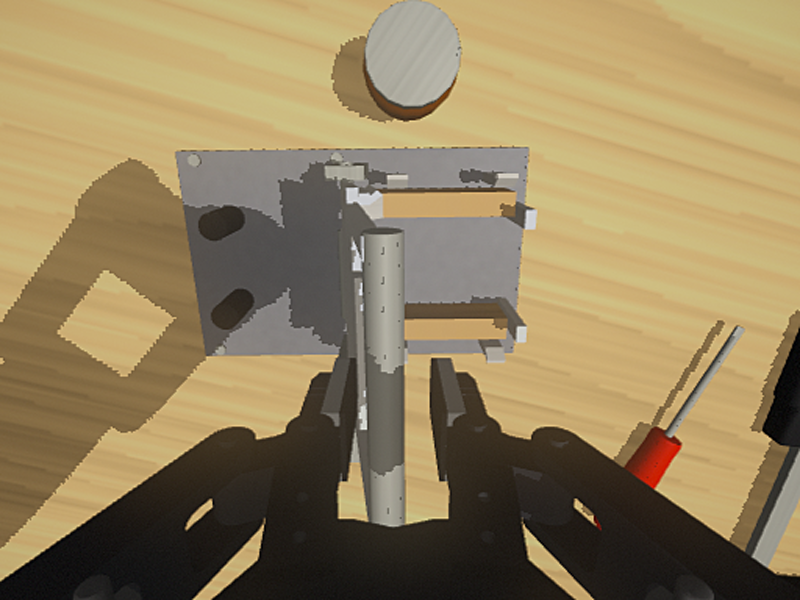

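The bar at (385,400) lies between the pads at (350,400) and (432,400). I'll nudge sideways and close.

carry_out([
  [[0,0,0,-0.07,-0.08,-0.03,-0.4],[0,0,0,0,0,0,-1],[0,0,0,0,0,0,-1],[0,0,0,0,0,0,-1],[0,0,0,0,0,0,-1],[0,0,0,0,0,0,-1]],
])

```text
time: 2.67
tool_pos: [0.5426, -0.1664, 0.1866]
tool_rot: [-0.001, 0.793, -0.609, 0.002]
contact_force: [-0.7, 0.2, 7.3]
gripper_width: 0.118
```

```bash
python3 - <<'E'
from h import *
plan([.540,-.1665,.1826],-74.6)
E
```

```text
t 2.6667 pos [ 0.5426 -0.1664  0.1866] F [-0.6689  0.2403  7.3402] w 0.11758151674587107
turn units [-0.0428 -0.0339 -0.075 ]
shift units before turn [-0.0151  0.0639  0.1007]  after turn [-0.0152  0.0635  0.101 ]
```

```bash
cat >> h.py <<'E'
def arc(a,b,n,r=.155):
    t=np.radians(np.linspace(a,b,n+1));y=r*np.cos(t);z=r*np.sin(t)
    for i in range(n): print(i+1,'%.1f'%np.degrees(t[i+1]),'x %.3f z %.3f'%(-(y[i+1]-y[i])/.04,-(z[i+1]-z[i])/.04))
E
python3 -c "
from h import *
arc(98.4,0,16)"
```

```text
1 92.2 x -0.414 z -0.039
2 86.1 x -0.416 z 0.006
3 80.0 x -0.413 z 0.050
4 73.8 x -0.405 z 0.094
5 67.7 x -0.392 z 0.137
6 61.5 x -0.375 z 0.178
7 55.4 x -0.354 z 0.218
8 49.2 x -0.329 z 0.254
9 43.1 x -0.300 z 0.288
10 36.9 x -0.267 z 0.319
11 30.8 x -0.231 z 0.345
12 24.6 x -0.193 z 0.368
13 18.5 x -0.153 z 0.387
14 12.3 x -0.110 z 0.401
15 6.2 x -0.067 z 0.410
16 0.0 x -0.022 z 0.415
```

carry_out([
  [[0,0,0,-0.414,0,-0.039,-1],[0,0,0,-0.416,0,0.006,-1],[0,0,0,-0.413,0,0.05,-1],[0,0,0,-0.405,0,0.094,-1],[0,0,0,-0.392,0,0.137,-1],[0,0,0,-0.375,0,0.178,-1],[0,0,0,-0.354,0,0.218,-1],[0,0,0,0,0,0,-1]],
])

```text
time: 3.33
tool_pos: [0.5121, -0.0567, 0.1582]
tool_rot: [-0.001, 0.794, -0.608, -0.0]
contact_force: [-2.2, 4.6, 3.6]
gripper_width: 0.115
```

```bash
python3 - <<'E'
from h import *
t=np.radians(55.4);y=.155*np.cos(t)
plan([.5335-.2656*y,-.145+.964*y,.048+.155*np.sin(t)-.0187],-74.6)
E
```

```text
t 3.3333 pos [ 0.5121 -0.0567  0.1582] F [-2.1741  4.5662  3.5877] w 0.11482701457192493
turn units [-0.0112  0.0205 -0.0548]
shift units before turn [0.0693 0.0706 0.0334]  after turn [0.0689 0.0709 0.0336]
```

Forces are small; continue.

carry_out([
  [[0,0,0,-0.329,0,0.254,-1],[0,0,0,-0.3,0,0.288,-1],[0,0,0,-0.267,0,0.319,-1],[0,0,0,-0.231,0,0.345,-1],[0,0,0,-0.193,0,0.368,-1],[0,0,0,-0.153,0,0.387,-1],[0,0,0,-0.09,0,0.401,-1],[0,0,0,0,0,0,-1]],
])

```text
time: 4.0
tool_pos: [0.4954, 0.0033, 0.0613]
tool_rot: [-0.001, 0.794, -0.609, -0.002]
contact_force: [-1.3, 7.7, 1.3]
gripper_width: 0.113
```

```bash
python3 - <<'E'
from h import *
t=np.radians(12.3);y=.155*np.cos(t)
plan([.5335-.2656*y,-.145+.964*y,.048+.155*np.sin(t)-.0187],-74.6)
E
```

```text
t 4.0 pos [0.4954 0.0033 0.0613] F [-1.2581  7.6543  1.2993] w 0.11311745726098765
turn units [ 0.0088  0.0471 -0.0743]
shift units before turn [ 0.0425  0.0652 -0.0268]  after turn [ 0.0422  0.0655 -0.0267]
```

carry_out([
  [[0,0,0,-0.08,0,0.41,-1],[0,0,0,-0.03,0,0.42,-1],[0,0,0,0,0,0.05,-1],[0,0,0,0,0,0.0,-1]],
])

```text
time: 4.33
tool_pos: [0.4942, 0.0069, 0.027]
tool_rot: [-0.0, 0.793, -0.609, -0.002]
contact_force: [-2.1, 6.3, -0.2]
gripper_width: 0.116
```

```bash
python3 - <<'E'
from h import *
t=0;y=.155*np.cos(t)
plan([.5335-.2656*y,-.145+.964*y,.048+.155*np.sin(t)-.0187],-74.6)
E
```

```text
t 4.3333 pos [0.4942 0.0069 0.027 ] F [-2.0763  6.2717 -0.1987] w 0.11568299250333684
turn units [ 0.0231  0.0421 -0.084 ]
shift units before turn [ 0.0473  0.0604 -0.0568]  after turn [ 0.0471  0.0606 -0.0568]
```

carry_out([
  [[0,0,0,0,0,0.1,-1],[0,0,0,0,0,0.1,-1],[0,0,0,0,0,0,-1]],
])

```text
time: 4.58
tool_pos: [0.4947, 0.0072, 0.0249]
tool_rot: [0.0, 0.794, -0.609, -0.004]
contact_force: [-22.8, 8.8, 37.1]
gripper_width: 0.116
```

carry_out([
  [[0,0,0,0,0,-0.1,-0.4],[0,0,0,0,0,0,-0.4],[0,0,0,0,0,-0.3,-0.4],[0,0,0,0,0,-0.9,-0.4],[0,0,0,0,0,-0.9,0],[0,0,0,0,0,-0.9,0],[0,0,0,0.5,0.5,-0.9,0],[0,0,0,0.5,0.5,-0.9,0]],
])

```text
time: 5.25
tool_pos: [0.4692, -0.0391, 0.2121]
tool_rot: [-0.0, 0.794, -0.608, 0.0]
contact_force: [0.7, -0.6, 0.8]
gripper_width: 0.497
```

carry_out([
  [[0,0,0,0.5,0.5,-0.9,0],[0,0,0,0.5,0.5,-0.9,0],[0,0,0,0.5,0.5,-0.9,0],[0,0,0,0,0,0,0]],
])

```text
time: 5.58
tool_pos: [0.4316, -0.1098, 0.317]
tool_rot: [-0.001, 0.792, -0.611, 0.007]
contact_force: [0.5, 0.1, 0.0]
gripper_width: 0.504
```

```bash
python3 - <<'E'
from h import *
from plant import state,grab_frame
s=state();plan([.5,0,.3],-74.6,s)
f=grab_frame("wrist")
T=np.eye(4);T[:3,:3]=Rq(s["tool_rot"]).as_matrix();T[:3,3]=s["tool_pos"]
f["world_from_camera"]=T@f["hand_eye"];f["s"]=s
t=grab_frame("top")
pickle.dump((f,t),open("w3.pkl","wb"))
cv2.imwrite("pics/w3.png",cv2.resize(f["frame"][:,:,::-1],(800,600),interpolation=cv2.INTER_CUBIC))
cv2.imwrite("pics/t3.png",cv2.resize(t["frame"][:,:,::-1],(800,600),interpolation=cv2.INTER_CUBIC))
E
```

```text
t 5.5833 pos [ 0.4316 -0.1098  0.317 ] F [0.5134 0.0709 0.0309] w 0.5035012954385922
turn units [-0.1066 -0.1136 -0.1338]
shift units before turn [-2.2237 -2.3481  0.425 ]  after turn [-2.1919 -2.3779  0.4249]
```

View pics/w3.png

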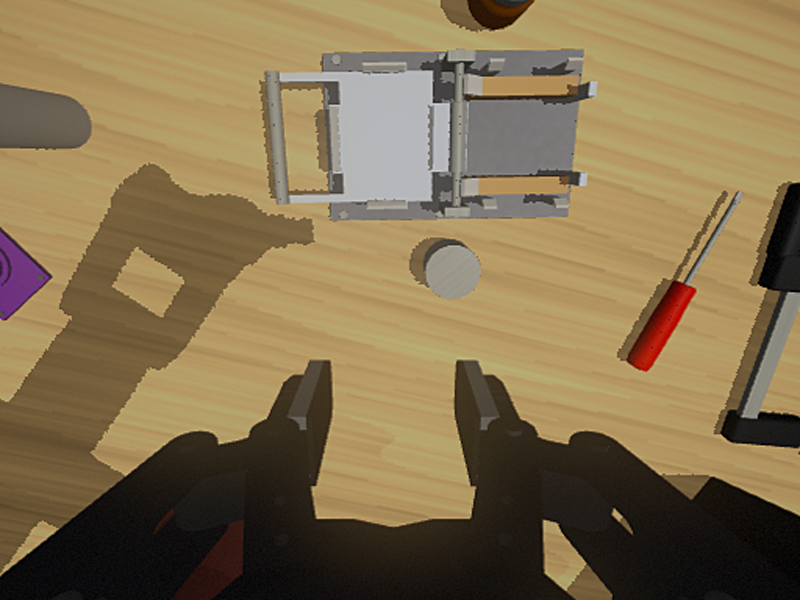

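View pics/t3.png

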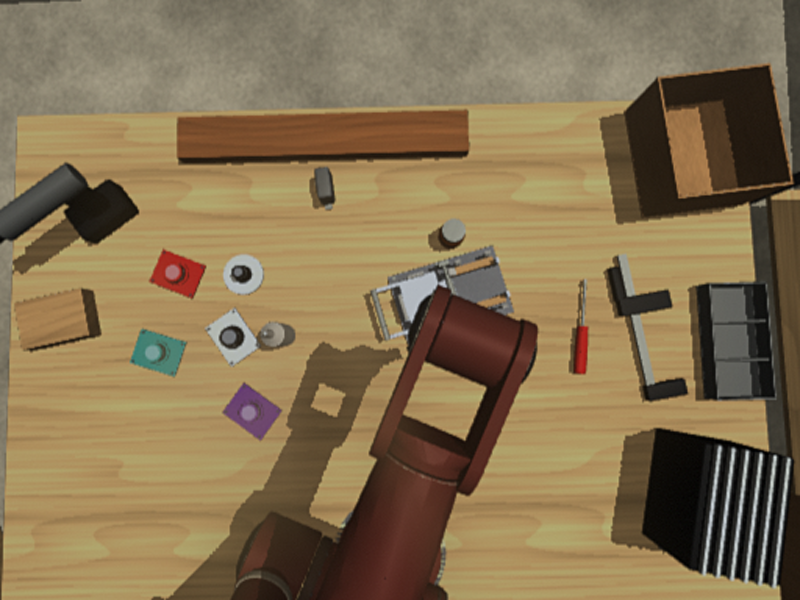

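The flipper now lies flat on the loading side: wrist view shows the bar at x≈275 and the pocket floor around (385,135) with wall blocks at (333,135), (440,137), (385,68) and (387,204). I'll measure the pocket in an enlarged crop.

```bash
python3 - <<'E'
from h import *
f,t=pickle.load(open("w3.pkl","rb"))
c=cv2.resize(f["frame"][25:150,160:310][:,:,::-1],(720,600),interpolation=cv2.INTER_CUBIC)
cv2.imwrite("pics/c3.png",c)
P=pts(f)
for x,y in((360,110),(360,160),(410,110),(410,160),(385,135)): print(P[int(y*.64),int(x*.64)])
Q=P[40:140,160:300].reshape(-1,3); m=(abs(Q[:,2]-.048)<.012); 
Q2=P[55:118,222:262].reshape(-1,3);print('floor mean',np.median(Q2,0))
A=np.c_[Q2[:,:2],np.ones(len(Q2))];print(np.linalg.lstsq(A,Q2[:,2],rcond=None)[0])
E
```

```text
[ 0.5328 -0.0567  0.0482]
[ 0.4935 -0.0661  0.0474]
[ 0.5437 -0.0976  0.047 ]
[ 0.5045 -0.1083  0.0477]
[ 0.519  -0.082   0.0452]
floor mean [ 0.5172 -0.0764  0.0472]
[-0.0326 -0.0822  0.0596]
```

View pics/c3.png

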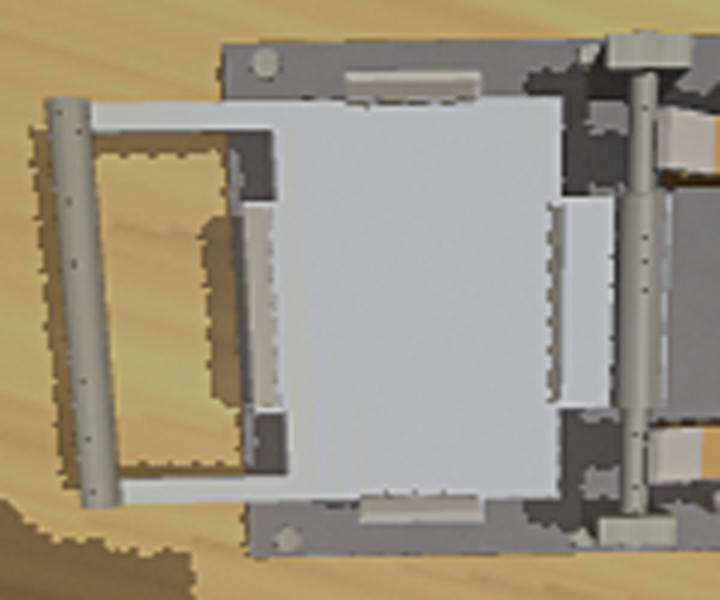

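```bash
python3 - <<'E'
from h import *
f,t=pickle.load(open("w3.pkl","rb"))
from plant import state
print(state()["tool_pos"],state()["tool_rot"],f["s"]["tool_pos"],f["s"]["tool_rot"])
def go(f):
    c=lambda x,y,z:ray(f,160+(x+.5)/4.8-.5,25+(y+.5)/4.8-.5,z)
    L,Rr,T,B=[c(*p,.048) for p in((281,305),(550,300),(415,101),(425,497))]
    print('pocket centres',(L+Rr)/2,(T+B)/2,'w',np.linalg.norm(L-Rr),np.linalg.norm(T-B),'yaw',np.degrees(np.arctan2((L-Rr)[1],(L-Rr)[0])),np.degrees(np.arctan2((T-B)[1],(T-B)[0])))
    b=(c(68,100,.048)+c(100,505,.048))/2;print('bar',b)
    h=(c(648,75,.048)+c(634,512,.048))/2;print('hinge',h)
    print('base corner', c(222,45,.008),c(246,555,.008))
go(f)
s=state();T=np.eye(4);T[:3,:3]=Rq(s["tool_rot"]).as_matrix();T[:3,3]=s["tool_pos"];f["world_from_camera"]=T@f["hand_eye"];go(f)
E
```

```text
[ 0.4311 -0.107   0.3106] [-0.0006  0.7926 -0.6098  0.0022] [ 0.4316 -0.1098  0.317 ] [-0.0007  0.7919 -0.6106  0.0068]
pocket centres [ 0.517  -0.0828  0.048 ] [ 0.5162 -0.0844  0.048 ] w 0.07521088605125094 0.10476855105447441 yaw 105.73967965670232 16.00235439106588
bar [0.4914 0.0061 0.048 ]
hinge [ 0.5329 -0.1438  0.048 ]
base corner [ 0.5726 -0.01    0.008 ] [ 0.4296 -0.0485  0.008 ]
pocket centres [ 0.5142 -0.0786  0.048 ] [ 0.5135 -0.0801  0.048 ] w 0.07396176353497513 0.10300379980469854 yaw 105.84916966960137 16.121964224742328
bar [0.4888 0.0089 0.048 ]
hinge [ 0.5299 -0.1385  0.048 ]
base corner [ 0.5686 -0.0065  0.008 ] [ 0.4277 -0.0447  0.008 ]
```

```bash
python3 - <<'E'
from h import *
plan([.455,.318,.31],-56.5)
E
```

```text
t 5.6833 pos [ 0.4311 -0.107   0.3106] F [ 0.6017 -0.3354  0.0196] w 0.5004132313681544
turn units [-0.0351 -0.038  -3.7295]
shift units before turn [-10.1179  -3.3021  -0.0011]  after turn [-8.5309 -6.3639  0.0151]
```

carry_out([
  [[0,0,0,-0.92,-0.3,0,0],[0,0,0,-0.92,-0.3,0,0],[0,0,0,-0.92,-0.3,0,0],[0,0,0,-0.92,-0.3,0,0],[0,0,0,-0.92,-0.3,0,0],[0,0,0,-0.92,-0.3,0,0],[0,0,0,-0.92,-0.3,0,0],[0,0,0,-0.92,-0.3,0,0]],
])

```text
time: 6.35
tool_pos: [0.4461, 0.2059, 0.306]
tool_rot: [0.001, 0.794, -0.608, -0.001]
contact_force: [1.1, -0.7, 0.3]
gripper_width: 0.5
```

carry_out([
  [[0,0,0,-0.92,-0.3,0,0.4],[0,0,0,-0.92,-0.3,0,0.4],[0,0,0,-0.92,-0.3,0,0.4],[0,0,-0.93,0,0,0.9,0.4],[0,0,-0.93,0,0,0.9,0.4],[0,0,-0.93,0,0,0.9,0.4],[0,0,-0.93,0,0,0.9,0.4],[0,0,0,0,0,0,0.4]],
])

```text
time: 7.02
tool_pos: [0.4471, 0.3169, 0.153]
tool_rot: [0.008, 0.882, -0.471, -0.005]
contact_force: [-1.7, -0.7, -1.3]
gripper_width: 0.703
```

```bash
cat >> h.py <<'E'
def wshot(name):
    from plant import state,grab_frame
    s=state();f=grab_frame("wrist")
    T=np.eye(4);T[:3,:3]=Rq(s["tool_rot"]).as_matrix();T[:3,3]=s["tool_pos"]
    f["world_from_camera"]=T@f["hand_eye"];f["s"]=s
    pickle.dump(f,open(name+".pkl","wb"))
    cv2.imwrite(f"pics/{name}.png",cv2.resize(f["frame"][:,:,::-1],(800,600),interpolation=cv2.INTER_CUBIC))
    return f
E
python3 - <<'E'
from h import *
plan([.455,.318,.15],-56.5)
wshot("w4")
E
```

```text
t 7.0167 pos [0.4471 0.3169 0.153 ] F [-1.7136 -0.7007 -1.3116] w 0.7034713321979109
turn units [0.2192 0.0238 0.0494]
shift units before turn [ 0.0879 -0.18    0.0701]  after turn [ 0.087  -0.179   0.0738]
```

View pics/w4.png

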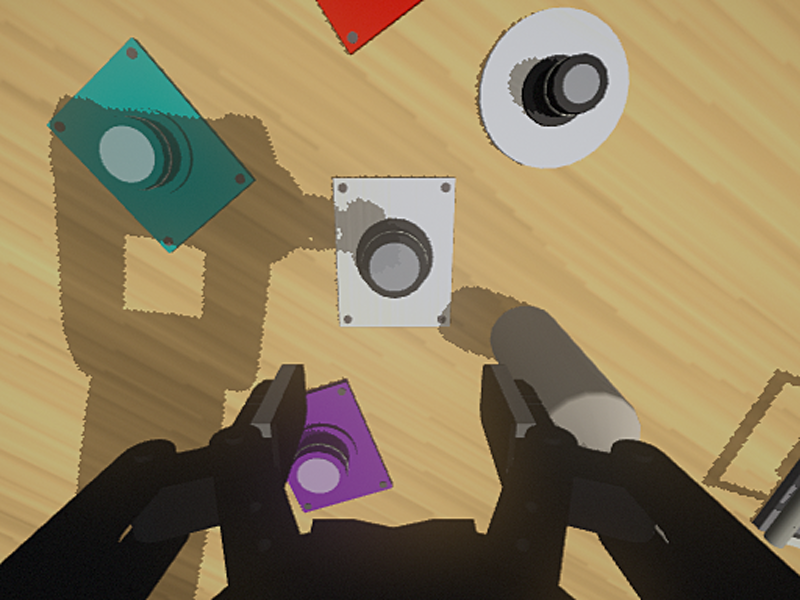

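Wrist view: the bare rectangular board has corners at (333,178), (456,178), (450,326) and (340,326), with the black barrel at (395,262). The round board is well away at (553,88). The bottle is to the right at (560,380).

```bash
python3 - <<'E'
from h import *
from plant import state
f=pickle.load(open("w4.pkl","rb"))
c=lambda x,y,z:ray(f,(x+.5)/1.5625-.5,(y+.5)/1.5625-.5,z)
def go():
    J=np.array([c(x,y,.006) for x,y in((333,178),(456,178),(450,326),(340,326))])
    print('len',np.linalg.norm(np.roll(J,-1,0)-J,axis=1),J.mean(0))
    e=J[0]-J[3]+J[1]-J[2];print('long yaw',np.degrees(np.arctan2(e[1],e[0])));e=J[0]-J[1]+J[3]-J[2];print('short yaw',np.degrees(np.arctan2(e[1],e[0])))
    print('barrel top',c(394,267,.032))
go()
P=pts(f);Q=P[110:215,200:300].reshape(-1,3);m=(Q[:,2]>.024)&(Q[:,2]<.042);print(m.sum(),Q[m].mean(0), np.median(Q[:,2]))
s=state();print(s["tool_pos"],s["tool_rot"])
plan([.455,.318,.01],-56.5)
E
```

```text
len [0.0758 0.0986 0.0755 0.0987] [0.4542 0.3209 0.006 ]
long yaw 33.99671930525008
short yaw 123.77387519574687
barrel top [0.4538 0.3211 0.032 ]
1407 [0.4548 0.3217 0.0313] 0.004906793545589566
[0.4493 0.3179 0.1575] [ 0.0054  0.8811 -0.4728 -0.0037]
t 7.0667 pos [0.4493 0.3179 0.1575] F [0.7423 0.0083 0.4367] w 0.7022257603163307
turn units [0.1504 0.0167 0.0126]
shift units before turn [ 0.0833 -0.1686  3.6851]  after turn [ 0.0777 -0.1203  3.6871]
```

carry_out([
  [[0,0,-0.08,0,-0.15,0,0.4],[0,0,0,0,0,0,0.4]],
])

```text
time: 7.23
tool_pos: [0.4604, 0.324, 0.1669]
tool_rot: [-0.002, 0.883, -0.47, 0.001]
contact_force: [-0.3, 0.7, 0.7]
gripper_width: 0.699
```

```bash
python3 - <<'E'
from h import *
plan([.4545,.3203,.010],-56.1)
E
```

```text
t 7.2333 pos [0.4604 0.324  0.1669] F [-0.327   0.667   0.6789] w 0.6992911375192626
turn units [-0.0519 -0.0048  0.0116]
shift units before turn [-0.0084  0.1922  3.9223]  after turn [-0.0066  0.1745  3.9231]
```

carry_out([
  [[0,0,0,0,0.17,0.8,0.4],[0,0,0,0,0,0.8,0.4],[0,0,0,0,0,0.7,0.4],[0,0,0,0,0,0.5,0.4],[0,0,0,0,0,0,0.4],[0,0,0,0,0,0,0.4]],
])

```text
time: 7.73
tool_pos: [0.454, 0.3195, 0.0537]
tool_rot: [-0.001, 0.883, -0.47, 0.0]
contact_force: [-0.5, 0.5, 0.2]
gripper_width: 0.7
```

```bash
python3 - <<'E'
from h import *
plan([.4545,.3203,.010],-56.1)
wshot("w5")
E
```

```text
t 7.7333 pos [0.454  0.3195 0.0537] F [-0.503   0.5014  0.1821] w 0.7002792316096161
turn units [-0.0188 -0.0018  0.0118]
shift units before turn [-0.0107 -0.0202  1.0923]  after turn [-0.0106 -0.0219  1.0923]
```

View pics/w5.png

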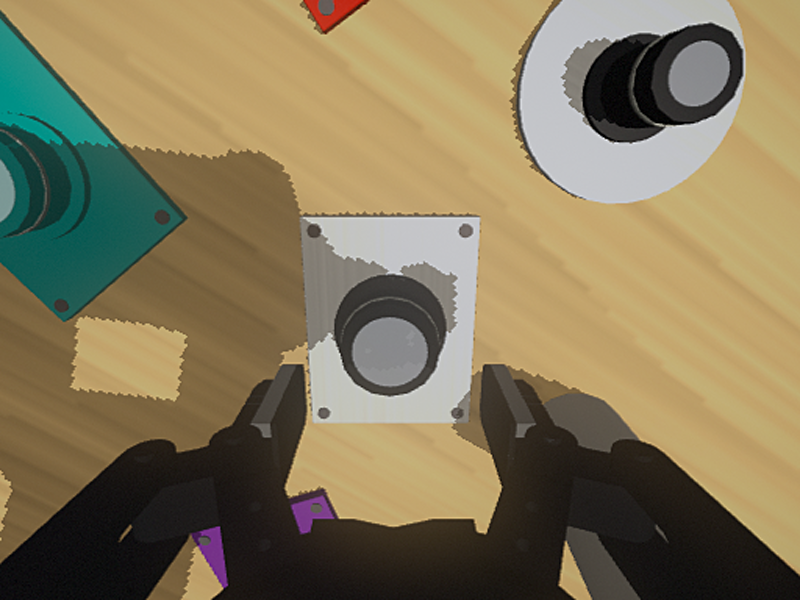

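The barrel is centred between the fingers and the bottle is clear of the right finger. Descend and grip.

carry_out([
  [[0,0,0,-0.01,-0.02,0.6,0.4],[0,0,0,0,0,0.45,0.4],[0,0,0,0,0,0,0.4],[0,0,0,0,0,0,-1],[0,0,0,0,0,0,-1],[0,0,0,0,0,0,-1],[0,0,0,0,0,0,-1],[0,0,0,0,0,0,-1]],
])

```text
time: 8.45
tool_pos: [0.4555, 0.3208, 0.0132]
tool_rot: [-0.002, 0.883, -0.469, 0.001]
contact_force: [-0.5, -0.4, 5.6]
gripper_width: 0.44
```

```bash
python3 - <<'E'
from h import *
plan([.4545,.3203,.010],-56.1)
E
```

```text
t 8.45 pos [0.4555 0.3208 0.0132] F [-0.5383 -0.367   5.6216] w 0.44012555217329274
turn units [-0.0572 -0.0065  0.0198]
shift units before turn [-0.0026  0.0284  0.0791]  after turn [-0.0025  0.028   0.0792]
```

carry_out([
  [[0,0,0,0,0,-0.4,-1],[0,0,0,0,0,-0.8,-1],[0,0,0,0,0,-0.95,-1],[0,0,0,0,0,-0.95,-1],[0,0,0,0,0,-0.95,-1],[0,0,0,0,0,-0.95,-1],[0,0,0,0,0,-0.95,-1],[0,0,0,0,0,-0.5,-1]],
])

```text
time: 9.12
tool_pos: [0.4546, 0.3204, 0.2746]
tool_rot: [-0.003, 0.883, -0.469, 0.002]
contact_force: [0.3, 0.2, -0.5]
gripper_width: 0.444
```

```bash
python3 - <<'E'
from h import *
plan([.5165,-.084,.20],-74.4)
E
```

```text
t 9.1167 pos [0.4546 0.3204 0.2746] F [ 0.2888  0.1711 -0.5355] w 0.44413567211385035
turn units [-0.0956  0.0049  3.6799]
shift units before turn [9.2457 4.3858 1.8377]  after turn [10.1542  1.2282  1.8656]
```

carry_out([
  [[0,0,0.92,0,0,0,-1],[0,0,0.92,0,0,0,-1],[0,0,0.92,0,0,0,-1],[0,0,0.92,0,0,0,-1],[0,0,0,0.5,0.06,0,-1],[0,0,0,0.85,0.1,0,-1],[0,0,0,0.85,0.1,0,-1],[0,0,0,0.85,0.1,0,-1]],
])

```text
time: 9.78
tool_pos: [0.4719, 0.1972, 0.2683]
tool_rot: [-0.0, 0.797, -0.604, 0.0]
contact_force: [0.4, 0.2, -1.5]
gripper_width: 0.445
```

carry_out([
  [[0,0,0,0.85,0.1,0,-1],[0,0,0,0.85,0.1,0,-1],[0,0,0,0.85,0.1,0,-1],[0,0,0,0.85,0.1,0.3,-1],[0,0,0,0.85,0.1,0.3,-1],[0,0,0,0.85,0.1,0.3,-1],[0,0,0,0.85,0.1,0.3,-1],[0,0,0,0.6,0.1,0.3,-1]],
])

```text
time: 10.45
tool_pos: [0.5119, -0.0653, 0.208]
tool_rot: [0.0, 0.796, -0.605, 0.001]
contact_force: [0.4, 0.3, -1.9]
gripper_width: 0.447
```

carry_out([
  [[0,0,0,0,0,0.3,-1],[0,0,0,0,0,0,-1],[0,0,0,0,0,0,-1],[0,0,0,0,0,0,-1]],
])

```text
time: 10.78
tool_pos: [0.5121, -0.0617, 0.1969]
tool_rot: [-0.0, 0.797, -0.604, 0.0]
contact_force: [0.6, 0.1, -2.7]
gripper_width: 0.441
```

```bash
python3 - <<'E'
from h import *
plan([.5165,-.084,.0605],-74.4)
wshot("w6")
E
```

```text
t 10.7833 pos [ 0.5121 -0.0617  0.1969] F [ 0.617   0.1337 -2.6968] w 0.44116466825823825
turn units [-0.0114 -0.0013  0.015 ]
shift units before turn [0.5669 0.0486 3.4095]  after turn [0.5673 0.0444 3.4094]
```

View pics/w6.png

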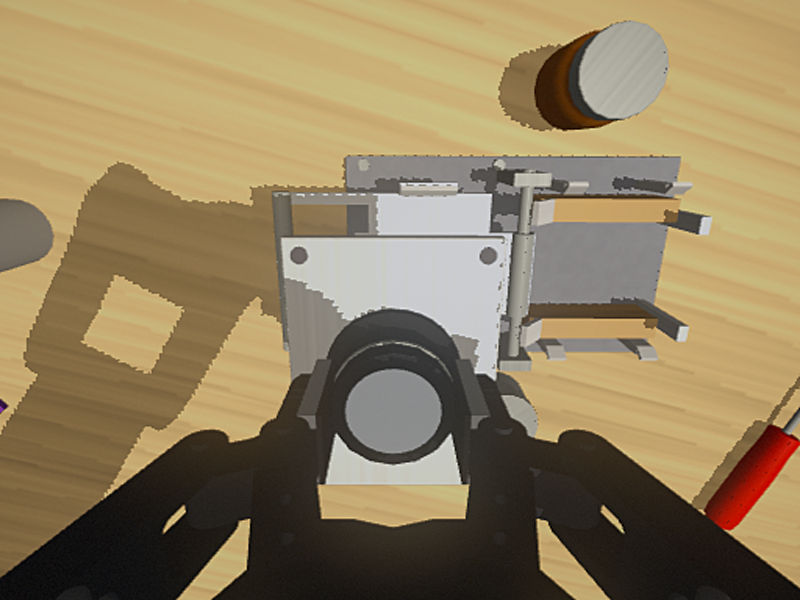

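```bash
python3 - <<'E'
from h import *
f=pickle.load(open("w6.pkl","rb"))
H=f["hand_eye"];P=pts(f,H)   # tool coords
g=lambda x,y:P[int((y+.5)/1.5625),int((x+.5)/1.5625)]
print('plate',g(320,250),g(400,250),g(470,250),g(340,300))
print('floor',g(400,215),g(470,215),'base',g(420,170))
def rt(x,y,zt):
    K=f["K"];d=H[:3,:3]@np.array([((x+.5)/1.5625-.5-K[0,2])/K[0,0],((y+.5)/1.5625-.5-K[1,2])/K[1,1],1]);o=H[:3,3];return o+d*(zt-o[2])/d[2]
zp=np.median([g(x,250)[2] for x in range(320,480,8)]);zf=np.median([g(x,215)[2] for x in range(390,480,8)])
print(zp,zf)
# jig in tool frame
print('board TL,TR',rt(282,237,zp),rt(513,235,zp))
print('base corners',rt(345,156,zf+.04),rt(680,157,zf+.04))
print('hinge ends',rt(531,178,zf-.0),rt(516,365,zf))
c=cv2.resize(f["frame"][90:250,160:320][:,:,::-1],(600,600),interpolation=cv2.INTER_CUBIC);cv2.imwrite("pics/c6.png",c)
E
```

```text
plate [-0.0243 -0.0447  0.0081] [ 0.0026 -0.0445  0.0089] [ 0.0262 -0.0447  0.0081] [-0.0187 -0.0267  0.0088]
floor [ 0.0046 -0.0375  0.1493] [ 0.0495 -0.0375  0.1493] base [ 0.0194 -0.0628  0.1887]
0.008143787625166751 0.14988682939941453
board TL,TR [-0.037  -0.0492  0.0081] [ 0.0401 -0.0499  0.0081]
base corners [-0.0337 -0.0726  0.1899] [ 0.201  -0.0719  0.1899]
hinge ends [ 0.0862 -0.06    0.1499] [0.0874 0.0691 0.1499]
```

View pics/c6.png

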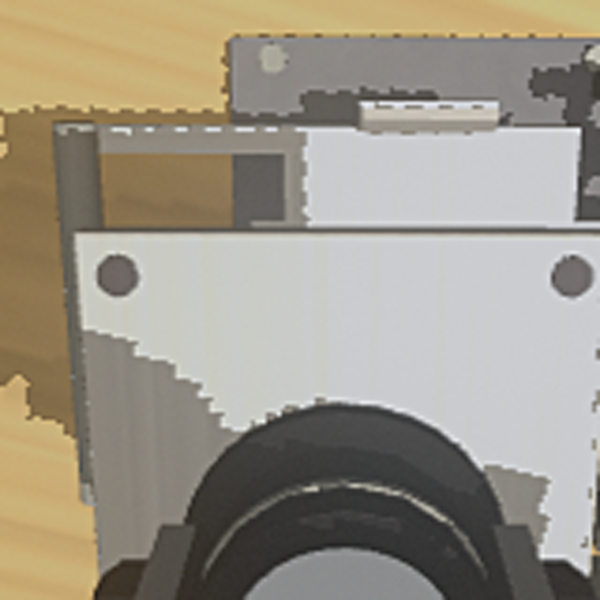

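carry_out([
  [[0,0,0,0.25,0.03,0.3,-1],[0,0,0,0.26,0.025,0.5,-1],[0,0,0,0,0,0.7,-1],[0,0,0,0,0,0.7,-1],[0,0,0,0,0,0.5,-1],[0,0,0,0,0,0.2,-1],[0,0,0,0,0,0,-1],[0,0,0,0,0,0,-1]],
])

```text
time: 11.5
tool_pos: [0.5157, -0.0829, 0.0805]
tool_rot: [-0.0, 0.797, -0.604, 0.0]
contact_force: [0.2, -0.0, -2.0]
gripper_width: 0.441
```

```bash
python3 - <<'E'
from h import *
plan([.5165,-.084,.0605],-74.4)
wshot("w7")
E
```

```text
t 11.5 pos [ 0.5157 -0.0829  0.0805] F [ 0.2081 -0.0171 -1.9829] w 0.4412770261431784
turn units [-0.005  -0.0049  0.0065]
shift units before turn [ 0.0317 -0.0113  0.501 ]  after turn [ 0.0319 -0.0115  0.501 ]
```

View pics/w7.png

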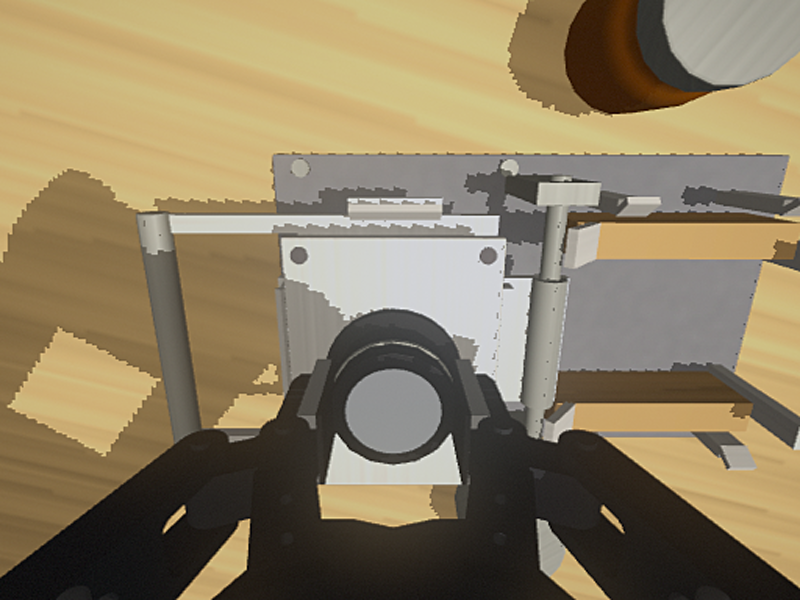

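```bash
python3 - <<'E'
from h import *
f=pickle.load(open("w7.pkl","rb"))
H=f["hand_eye"];P=pts(f,H)
def rt(x,y,zt):
    K=f["K"];d=H[:3,:3]@np.array([((x+.5)/1.5625-.5-K[0,2])/K[0,0],((y+.5)/1.5625-.5-K[1,2])/K[1,1],1]);o=H[:3,3];return o+d*(zt-o[2])/d[2]
g=lambda x,y:P[int((y+.5)/1.5625),int((x+.5)/1.5625)]
print(g(320,250),g(460,250),'floor/arm',g(250,222),g(460,228),'base',g(420,175))
zf=.0805-.048
for zp in(.0075,): print('board',rt(281,238,zp),rt(507,238,zp))
print('wall inner base',rt(349,219,zf-.003),rt(442,219,zf-.003))
print('wall top outer',rt(349,197,zf-.010),rt(442,197,zf-.010))
print('hinge',rt(557,220,zf-.006),rt(538,430,zf-.006))
print('basecorn',rt(272,154,zf+.04),rt(788,155,zf+.04))
print('plate near-hinge wall',rt(527,290,zf-.008),rt(524,400,zf-.008))
c=cv2.resize(f["frame"][120:280,160:370][:,:,::-1],(788,600),interpolation=cv2.INTER_CUBIC);cv2.imwrite("pics/c7.png",c)
E
```

```text
[-0.0243 -0.0446  0.0084] [ 0.0226 -0.0447  0.008 ] floor/arm [-0.0551 -0.0503  0.0334] [ 0.026  -0.0478  0.0337] base [ 0.0128 -0.0656  0.0744]
board [-0.0372 -0.049   0.0075] [ 0.038  -0.049   0.0075]
wall inner base [-0.0165 -0.0521  0.0295] [ 0.0186 -0.0521  0.0295]
wall top outer [-0.0156 -0.0609  0.0225] [ 0.0176 -0.0609  0.0225]
hinge [ 0.0609 -0.0521  0.0265] [0.0626 0.0382 0.0265]
basecorn [-0.0546 -0.0751  0.0725] [ 0.1786 -0.0746  0.0725]
plate near-hinge wall [ 0.0516 -0.0256  0.0245] [0.0546 0.0223 0.0245]
```

View pics/c7.png

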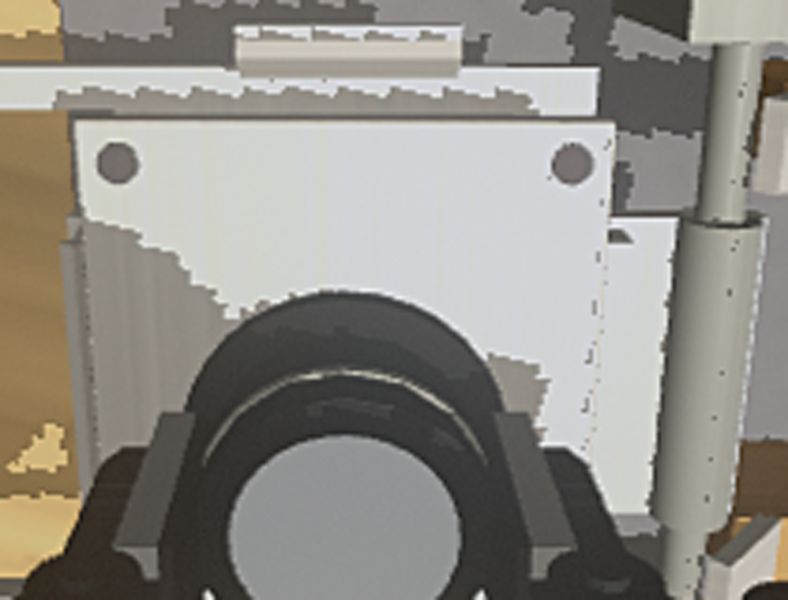

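carry_out([
  [[0,0,0,0,-0.02,0.2,-1],[0,0,0,0,0,0.15,-1],[0,0,0,0,0,0.1,-1],[0,0,0,0,0,0.04,-1],[0,0,0,0,0,0,-1],[0,0,0,0,0,0,-1]],
])

```text
time: 12.05
tool_pos: [0.5167, -0.0828, 0.0612]
tool_rot: [-0.0, 0.797, -0.605, 0.001]
contact_force: [0.5, 0.5, 1.7]
gripper_width: 0.443
```

carry_out([
  [[0,0,0,0,0,0,0.2],[0,0,0,0,0,0,0.3],[0,0,0,0,0,0,0.3],[0,0,0,0,0,-0.4,0.3],[0,0,0,0,0,-0.8,0.3],[0,0,0,0,0,-0.9,0.3],[0,0,0,-0.5,0.3,-0.7,0.3],[0,0,0,-0.5,0.3,0,0.3]],
])

```text
time: 12.72
tool_pos: [0.486, -0.0517, 0.1803]
tool_rot: [-0.002, 0.796, -0.605, 0.006]
contact_force: [0.4, 0.3, 0.3]
gripper_width: 0.648
```

carry_out([
  [[0,0,0,-0.5,0.3,0,0],[0,0,0,0,0,0,0],[0,0,0,0,0,0,0]],
])

```text
time: 12.97
tool_pos: [0.4649, -0.0341, 0.1725]
tool_rot: [-0.0, 0.797, -0.604, 0.0]
contact_force: [-0.1, -0.9, -0.1]
gripper_width: 0.5
```

```bash
python3 - <<'E'
from h import *
plan([.4935,.006,.0293],-74.4)
wshot("w8")
E
```

```text
t 12.9667 pos [ 0.4649 -0.0341  0.1725] F [-0.1021 -0.9331 -0.1423] w 0.5003730030581215
turn units [-0.008  -0.0069  0.0135]
shift units before turn [-0.7746 -0.9566  3.5807]  after turn [-0.7736 -0.9582  3.5805]
```

View pics/w8.png

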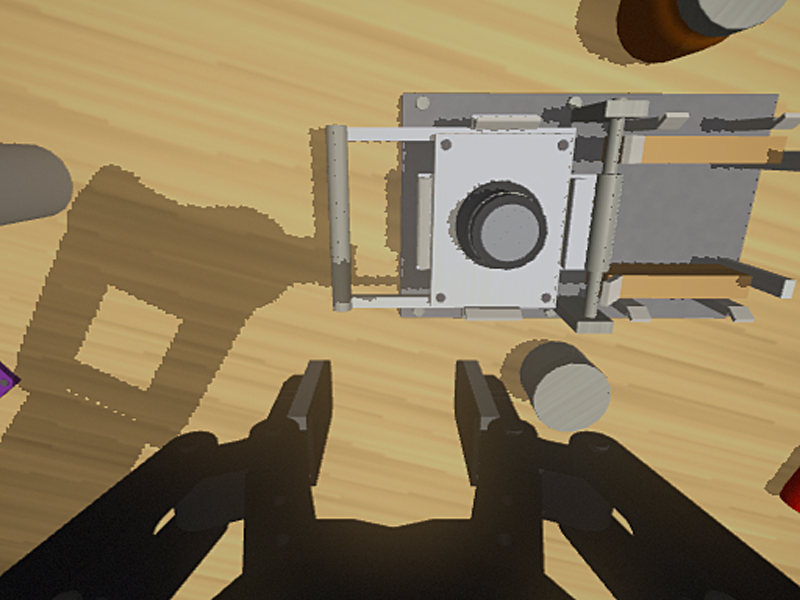

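The board sits between the pocket walls: plate from (432,132) to (577,130), barrel at (510,230), left wall at (425,222), right wall at (578,222). I'll check that it is flat and seated, and measure the bar.

```bash
python3 - <<'E'
from h import *
f=pickle.load(open("w8.pkl","rb"))
P=pts(f)
pp=[P[int(y*.64),int(x*.64)] for x,y in((446,165),(560,165),(446,285),(545,280),(510,160),(500,290))]
print(np.array(pp))
Q=P[75:200,205:230].reshape(-1,3);Q=Q[(Q[:,2]>.042)&(Q[:,2]<.07)];print('bar',Q.mean(0),Q[:,2].max(),len(Q))
c=lambda x,y,z:ray(f,(x+.5)/1.5625-.5,(y+.5)/1.5625-.5,z)
print(c(337,126,.05),c(343,308,.05),(c(337,126,.05)+c(343,308,.05))/2)
c=cv2.resize(f["frame"][60:215,190:400][:,:,::-1],(800,590),interpolation=cv2.INTER_CUBIC);cv2.imwrite("pics/c8.png",c)
E
```

```text
[[ 0.5394 -0.0436  0.0533]
 [ 0.5566 -0.1052  0.0513]
 [ 0.473  -0.0648  0.0528]
 [ 0.4919 -0.1205  0.0534]
 [ 0.5514 -0.0771  0.0526]
 [ 0.4793 -0.0972  0.0537]]
bar [0.4954 0.0061 0.0514] 0.054859691639637276 1663
[0.5427 0.0195 0.05  ] [ 0.4408 -0.0088  0.05  ] [0.4917 0.0053 0.05  ]
```

View pics/c8.png

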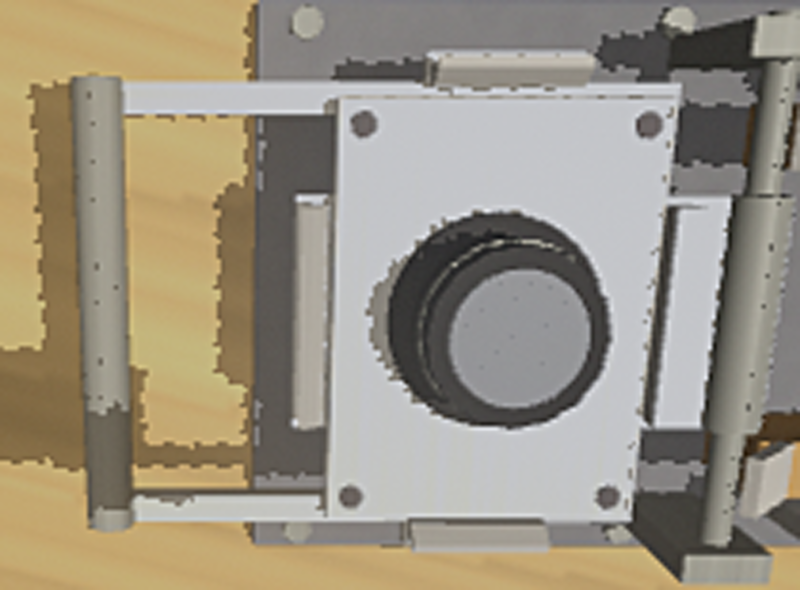

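The plate top is flat at z = 0.053, so the board is seated. Now to the bar.

carry_out([
  [[0,0,0,-0.39,-0.48,0,-0.4],[0,0,0,-0.39,-0.48,0.2,-0.4],[0,0,0,0,0,0.8,-0.4],[0,0,0,0,0,0.9,-0.4],[0,0,0,0,0,0.7,-0.4],[0,0,0,0,0,0,-0.4],[0,0,0,0,0,0,-0.4]],
])

```text
time: 13.6
tool_pos: [0.4928, 0.0055, 0.0667]
tool_rot: [0.001, 0.796, -0.605, -0.002]
contact_force: [0.6, -1.2, 1.3]
gripper_width: 0.295
```

```bash
python3 - <<'E'
from h import *
plan([.493,.006,.0293],-74.4)
wshot("w9")
E
```

```text
t 13.6 pos [0.4928 0.0055 0.0667] F [ 0.5573 -1.1603  1.2765] w 0.29476241262345176
turn units [ 0.0502  0.0204 -0.0077]
shift units before turn [-0.0083 -0.0132  0.9348]  after turn [-0.0099 -0.0091  0.9348]
```

View pics/w9.png

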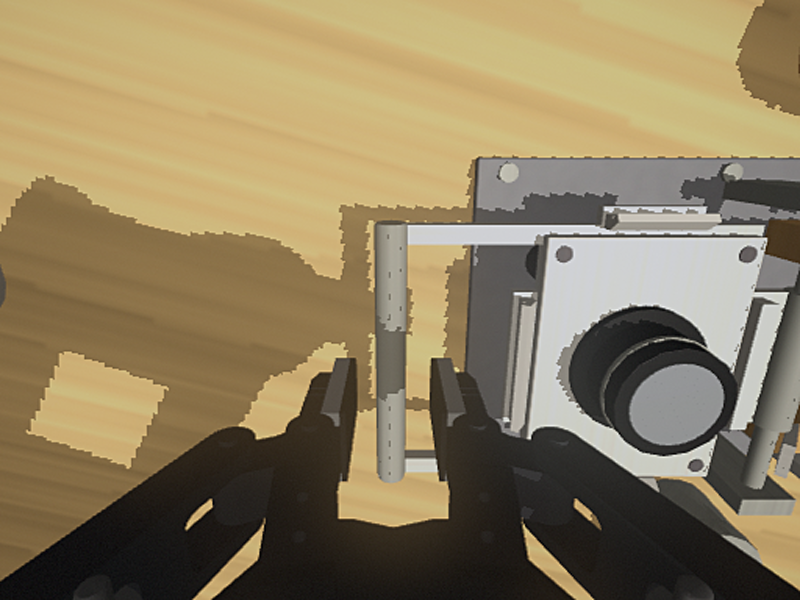

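carry_out([
  [[0,0,0,0,0,0.6,-0.4],[0,0,0,0,0,0.33,-0.4],[0,0,0,0,0,0,-1],[0,0,0,0,0,0,-1],[0,0,0,0,0,0,-1],[0,0,0,0,0,0,-1],[0,0,0,0,0,0,-1]],
])

```text
time: 14.23
tool_pos: [0.4936, 0.0068, 0.0325]
tool_rot: [-0.001, 0.796, -0.605, -0.001]
contact_force: [-2.2, 4.4, -3.5]
gripper_width: 0.114
```

```bash
python3 - <<'E'
from h import *
plan([.493,.006,.0293],-74.4)
arc(0,180,32)
E
```

```text
t 14.2333 pos [0.4936 0.0068 0.0325] F [-2.2338  4.3962 -3.4792] w 0.11374106916933384
turn units [ 0.0015  0.0301 -0.0058]
shift units before turn [0.0153 0.0208 0.08  ]  after turn [0.0151 0.0208 0.08  ]
1 5.6 x 0.019 z -0.380
2 11.2 x 0.056 z -0.376
3 16.9 x 0.092 z -0.369
4 22.5 x 0.128 z -0.358
5 28.1 x 0.163 z -0.344
6 33.8 x 0.196 z -0.326
7 39.4 x 0.227 z -0.305
8 45.0 x 0.255 z -0.282
9 50.6 x 0.282 z -0.255
10 56.2 x 0.305 z -0.227
11 61.9 x 0.326 z -0.196
12 67.5 x 0.344 z -0.163
13 73.1 x 0.358 z -0.128
14 78.8 x 0.369 z -0.092
15 84.4 x 0.376 z -0.056
16 90.0 x 0.380 z -0.019
17 95.6 x 0.380 z 0.019
18 101.2 x 0.376 z 0.056
19 106.9 x 0.369 z 0.092
20 112.5 x 0.358 z 0.128
21 118.1 x 0.344 z 0.163
22 123.8 x 0.326 z 0.196
23 129.4 x 0.305 z 0.227
24 135.0 x 0.282 z 0.255
25 140.6 x 0.255 z 0.282
26 146.2 x 0.227 z 0.305
27 151.9 x 0.196 z 0.326
28 157.5 x 0.163 z 0.344
29 163.1 x 0.128 z 0.358
30 168.8 x 0.092 z 0.369
31 174.4 x 0.056 z 0.376
32 180.0 x 0.019 z 0.380
```

carry_out([
  [[0,0,0,0.019,0,-0.38,-1],[0,0,0,0.056,0,-0.376,-1],[0,0,0,0.092,0,-0.369,-1],[0,0,0,0.128,0,-0.358,-1],[0,0,0,0.163,0,-0.344,-1],[0,0,0,0.196,0,-0.326,-1],[0,0,0,0.227,0,-0.305,-1],[0,0,0,0.255,0,-0.282,-1]],
])

```text
time: 14.9
tool_pos: [0.5054, -0.0355, 0.1438]
tool_rot: [-0.002, 0.797, -0.604, -0.003]
contact_force: [-5.7, 10.8, 4.6]
gripper_width: 0.117
```

```bash
python3 - <<'E'
from h import *
t=np.radians(45);y=.155*np.cos(t)
plan([.4935+.2656*(.155-y),.006-.964*(.155-y),.0293+.155*np.sin(t)],-74.4)
arc(45,123.8,28)
E
```

```text
t 14.9 pos [ 0.5054 -0.0355  0.1438] F [-5.7356 10.7744  4.5861] w 0.1169775415122594
turn units [-0.0054  0.079   0.0041]
shift units before turn [0.0566 0.0126 0.1211]  after turn [0.0557 0.0125 0.1215]
1 47.8 x 0.138 z -0.131
2 50.6 x 0.144 z -0.124
3 53.4 x 0.150 z -0.117
4 56.3 x 0.156 z -0.110
5 59.1 x 0.161 z -0.102
6 61.9 x 0.166 z -0.094
7 64.7 x 0.170 z -0.086
8 67.5 x 0.174 z -0.077
9 70.3 x 0.178 z -0.068
10 73.1 x 0.181 z -0.060
11 76.0 x 0.183 z -0.051
12 78.8 x 0.186 z -0.042
13 81.6 x 0.188 z -0.032
14 84.4 x 0.189 z -0.023
15 87.2 x 0.190 z -0.014
16 90.0 x 0.190 z -0.005
17 92.8 x 0.190 z 0.005
18 95.7 x 0.190 z 0.014
19 98.5 x 0.189 z 0.023
20 101.3 x 0.187 z 0.033
21 104.1 x 0.186 z 0.042
22 106.9 x 0.183 z 0.051
23 109.7 x 0.181 z 0.060
24 112.5 x 0.178 z 0.069
25 115.4 x 0.174 z 0.077
26 118.2 x 0.170 z 0.086
27 121.0 x 0.166 z 0.094
28 123.8 x 0.161 z 0.102
```

carry_out([
  [[0,0,0,0.138,0,-0.12,-1],[0,0,0,0.144,0,-0.114,-1],[0,0,0,0.15,0,-0.107,-1],[0,0,0,0.156,0,-0.1,-1],[0,0,0,0.161,0,-0.092,-1],[0,0,0,0.166,0,-0.084,-1],[0,0,0,0.17,0,-0.076,-1],[0,0,0,0.174,0,-0.07,-1]],
])

```text
time: 15.57
tool_pos: [0.5199, -0.0838, 0.179]
tool_rot: [-0.003, 0.797, -0.604, -0.002]
contact_force: [-14.9, 10.7, 22.7]
gripper_width: 0.111
```

carry_out([
  [[0,0,0,0.178,0,-0.068,-1],[0,0,0,0.181,0,-0.06,-1],[0,0,0,0.183,0,-0.051,-1],[0,0,0,0.186,0,-0.042,-1],[0,0,0,0.188,0,-0.032,-1],[0,0,0,0.189,0,-0.023,-1],[0,0,0,0.19,0,-0.014,-1],[0,0,0,0.19,0,-0.005,-1]],
])

```text
time: 16.23
tool_pos: [0.5372, -0.1443, 0.1902]
tool_rot: [-0.001, 0.797, -0.605, 0.003]
contact_force: [-5.5, 2.3, 10.5]
gripper_width: 0.114
```

```bash
python3 - <<'E'
from h import *
from plant import grab_frame
t=np.radians(90);y=.155*np.cos(t)
plan([.4935+.2656*(.155-y),.006-.964*(.155-y),.0293+.155*np.sin(t)],-74.4)
f=grab_frame("side");cv2.imwrite("pics/s10.png",cv2.resize(f["frame"][80:230,180:380][:,:,::-1],(800,600),interpolation=cv2.INTER_CUBIC))
E
```

```text
t 16.2333 pos [ 0.5372 -0.1443  0.1902] F [-5.4858  2.2954 10.5137] w 0.1138670759283673
turn units [-0.0563 -0.0325 -0.0002]
shift units before turn [-0.0393  0.0564  0.147 ]  after turn [-0.0389  0.0557  0.1473]
```

View pics/s10.png

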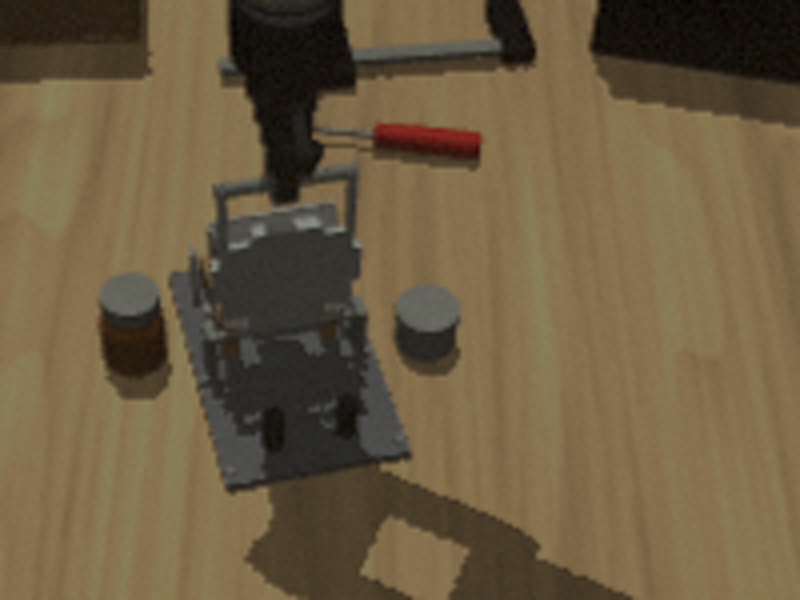

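Board still in the pocket with the plate near upright at (285,260). Continue slowly past upright.

carry_out([
  [[0,0,0,0.19,0,0.005,-1],[0,0,0,0.19,0,0.014,-1],[0,0,0,0.189,0,0.023,-1],[0,0,0,0.187,0,0.033,-1],[0,0,0,0.186,0,0.042,-1],[0,0,0,0.183,0,0.051,-1],[0,0,0,0.181,0,0.06,-1],[0,0,0,0.178,0,0.069,-1]],
])

```text
time: 16.95
tool_pos: [0.5531, -0.2017, 0.1752]
tool_rot: [-0.001, 0.797, -0.605, 0.002]
contact_force: [-0.5, 1.9, 4.9]
gripper_width: 0.115
```

```bash
python3 - <<'E'
from h import *
from plant import grab_frame
t=np.radians(112.5);y=.155*np.cos(t)
plan([.4935+.2656*(.155-y),.006-.964*(.155-y),.0293+.155*np.sin(t)],-74.4)
wshot("w11")
f=grab_frame("side");cv2.imwrite("pics/s11.png",cv2.resize(f["frame"][80:230,180:380][:,:,::-1],(800,600),interpolation=cv2.INTER_CUBIC))
arc(112.5,180,20)
E
```

```text
t 16.95 pos [ 0.5531 -0.2017  0.1752] F [-0.5149  1.8923  4.874 ] w 0.1151303041389536
turn units [-0.0488 -0.031  -0.0004]
shift units before turn [-0.0447  0.0582  0.0673]  after turn [-0.0445  0.0579  0.0677]
1 115.9 x 0.208 z 0.094
2 119.3 x 0.202 z 0.106
3 122.6 x 0.196 z 0.117
4 126.0 x 0.189 z 0.129
5 129.4 x 0.181 z 0.140
6 132.8 x 0.172 z 0.150
7 136.1 x 0.163 z 0.160
8 139.5 x 0.153 z 0.169
9 142.9 x 0.143 z 0.178
10 146.2 x 0.132 z 0.186
11 149.6 x 0.121 z 0.193
12 153.0 x 0.110 z 0.200
13 156.4 x 0.098 z 0.206
14 159.8 x 0.085 z 0.212
15 163.1 x 0.073 z 0.216
16 166.5 x 0.060 z 0.220
17 169.9 x 0.047 z 0.223
18 173.2 x 0.033 z 0.226
19 176.6 x 0.020 z 0.227
20 180.0 x 0.007 z 0.228
```

View pics/s11.png

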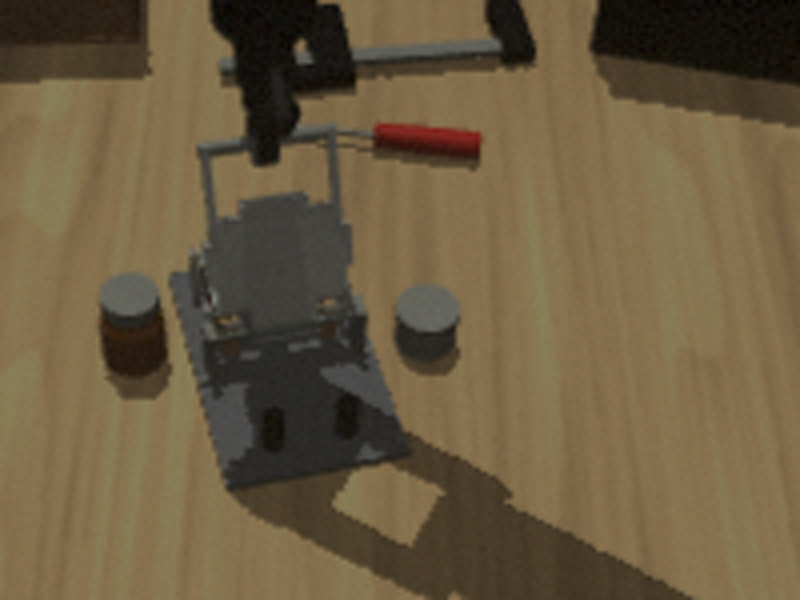

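View pics/w11.png

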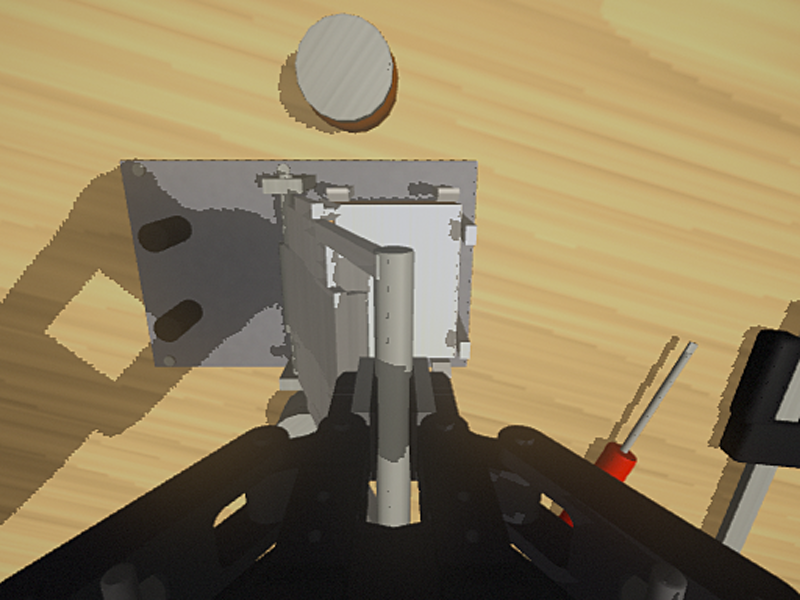

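The board has dropped face-down over the rails: the plate back spans about (330,205) to (462,360) in the wrist view. Now I'll swing on to the stop.

carry_out([
  [[0,0,0,0.208,0,0.094,-1],[0,0,0,0.202,0,0.106,-1],[0,0,0,0.196,0,0.117,-1],[0,0,0,0.189,0,0.129,-1],[0,0,0,0.181,0,0.14,-1],[0,0,0,0.172,0,0.15,-1],[0,0,0,0.163,0,0.16,-1],[0,0,0,0.153,0,0.169,-1]],
])

```text
time: 17.72
tool_pos: [0.5685, -0.2576, 0.1288]
tool_rot: [-0.001, 0.797, -0.604, 0.001]
contact_force: [5.6, 2.9, 3.1]
gripper_width: 0.111
```

carry_out([
  [[0,0,0,0.143,0,0.178,-1],[0,0,0,0.132,0,0.186,-1],[0,0,0,0.121,0,0.193,-1],[0,0,0,0.11,0,0.2,-1],[0,0,0,0.098,0,0.206,-1],[0,0,0,0.085,0,0.212,-1],[0,0,0,0.073,0,0.216,-1],[0,0,0,0,0,0,-1]],
])

```text
time: 18.38
tool_pos: [0.5753, -0.2868, 0.0702]
tool_rot: [0.0, 0.797, -0.604, -0.0]
contact_force: [6.6, 0.2, -1.8]
gripper_width: 0.114
```

```bash
python3 - <<'E'
from h import *
t=np.radians(163.1);y=.155*np.cos(t)
plan([.4935+.2656*(.155-y),.006-.964*(.155-y),.0293+.155*np.sin(t)],-74.4)
E
```

```text
t 18.3833 pos [ 0.5753 -0.2868  0.0702] F [ 6.5999  0.1504 -1.83  ] w 0.11408552098050122
turn units [0.0026 0.0031 0.0046]
shift units before turn [-0.0176  0.0275 -0.1028]  after turn [-0.0176  0.0275 -0.1028]
```

carry_out([
  [[0,0,0,0.06,0,0.22,-1],[0,0,0,0.047,0,0.223,-1],[0,0,0,0.033,0,0.226,-1],[0,0,0,0.02,0,0.18,-1],[0,0,0,0,0,0.08,-1],[0,0,0,0,0,0.0,-1]],
])

```text
time: 18.88
tool_pos: [0.576, -0.2919, 0.0333]
tool_rot: [0.0, 0.797, -0.604, -0.002]
contact_force: [3.2, 4.0, -1.5]
gripper_width: 0.111
```

carry_out([
  [[0,0,0,0,0,0.1,-1],[0,0,0,0,0,0.08,-1],[0,0,0,0,0,0,-1]],
])

```text
time: 19.13
tool_pos: [0.5762, -0.2919, 0.0303]
tool_rot: [0.0, 0.797, -0.604, -0.003]
contact_force: [-6.5, 8.5, 15.1]
gripper_width: 0.108
```

carry_out([
  [[0,0,0,0,0,0.08,-1],[0,0,0,0,0,0.06,-1],[0,0,0,0,0,0,-1],[0,0,0,0,0,0,-1]],
])

```text
time: 19.47
tool_pos: [0.5763, -0.292, 0.0299]
tool_rot: [0.001, 0.797, -0.604, -0.003]
contact_force: [-18.7, 16.4, 40.2]
gripper_width: 0.108
```

```bash
python3 - <<'E'
from h import *
from plant import grab_frame
wshot("w12")
f=grab_frame("side");pickle.dump(f,open("s12.pkl","wb"));cv2.imwrite("pics/s12.png",cv2.resize(f["frame"][80:230,180:380][:,:,::-1],(800,600),interpolation=cv2.INTER_CUBIC))
P=pts(f)
Q=P[110:210,215:300].reshape(-1,3)
h=np.array([.533,-.1443]);x=np.array([.9641,.2656]);y=np.array([-.2656,.9641])
jx=(Q[:,:2]-h)@x;jy=(Q[:,:2]-h)@y
for a,b in((-.03,-.02),(-.05,-.04),(-.07,-.06),(-.09,-.08),(-.1,-.09)):
    m=(abs(jx)<.035)&(jy>a)&(jy<b);print(a,m.sum(),np.median(Q[m,2]) if m.any() else None)
E
```

```text
-0.03 73 0.051073613895414094
-0.05 47 0.05291992870119144
-0.07 45 0.052929869809004715
-0.09 50 0.053437585870080906
-0.1 82 0.05513579804777191
```

View pics/w12.png

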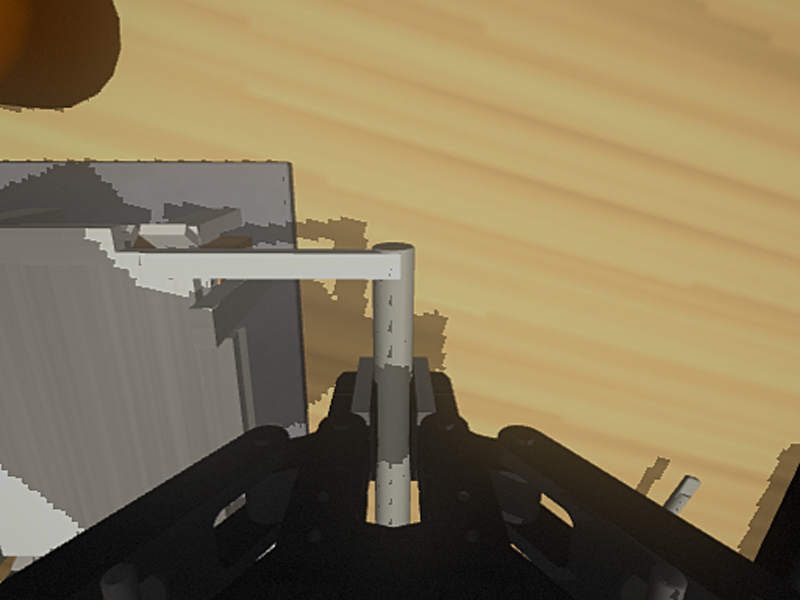

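View pics/s12.png

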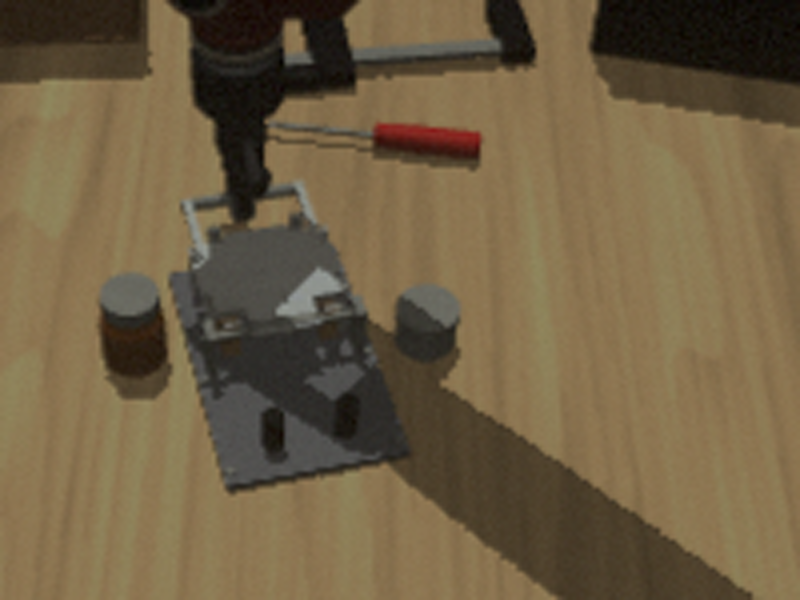

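At the stop: pressing harder gave 40 N with no further travel, and the plate's back lies flat. Next I'll swing back.

carry_out([
  [[0,0,0,0,0,-0.25,-1],[0,0,0,-0.007,0,-0.228,-1],[0,0,0,-0.02,0,-0.227,-1],[0,0,0,-0.033,0,-0.226,-1],[0,0,0,-0.047,0,-0.223,-1],[0,0,0,-0.06,0,-0.22,-1],[0,0,0,-0.073,0,-0.216,-1],[0,0,0,-0.085,0,-0.212,-1]],
])

```text
time: 20.23
tool_pos: [0.5729, -0.2797, 0.0939]
tool_rot: [0.0, 0.797, -0.605, -0.001]
contact_force: [3.6, 2.7, -6.0]
gripper_width: 0.113
```

```bash
python3 - <<'E'
from h import *
t=np.radians(156.4);y=.155*np.cos(t)
plan([.4935+.2656*(.155-y),.006-.964*(.155-y),.0293+.155*np.sin(t)],-74.4)
arc(156.4,0,30)
E
```

```text
t 20.2333 pos [ 0.5729 -0.2797  0.0939] F [ 3.5905  2.7466 -5.9684] w 0.1134271111093839
turn units [ 0.0163  0.0124 -0.0005]
shift units before turn [0.0112 0.016  0.0641]  after turn [0.0111 0.0161 0.0641]
1 151.2 x -0.156 z -0.316
2 146.0 x -0.184 z -0.301
3 140.8 x -0.210 z -0.283
4 135.5 x -0.235 z -0.263
5 130.3 x -0.258 z -0.240
6 125.1 x -0.279 z -0.216
7 119.9 x -0.297 z -0.189
8 114.7 x -0.313 z -0.162
9 109.5 x -0.327 z -0.133
10 104.3 x -0.337 z -0.102
11 99.1 x -0.345 z -0.071
12 93.8 x -0.350 z -0.040
13 88.6 x -0.352 z -0.008
14 83.4 x -0.352 z 0.024
15 78.2 x -0.348 z 0.056
16 73.0 x -0.341 z 0.088
17 67.8 x -0.332 z 0.118
18 62.6 x -0.320 z 0.148
19 57.3 x -0.305 z 0.176
20 52.1 x -0.288 z 0.203
21 46.9 x -0.268 z 0.229
22 41.7 x -0.246 z 0.252
23 36.5 x -0.222 z 0.274
24 31.3 x -0.197 z 0.293
25 26.1 x -0.169 z 0.309
26 20.9 x -0.140 z 0.323
27 15.6 x -0.110 z 0.335
28 10.4 x -0.079 z 0.343
29 5.2 x -0.048 z 0.349
30 0.0 x -0.016 z 0.352
```

carry_out([
  [[0,0,0,-0.156,0,-0.316,-1],[0,0,0,-0.184,0,-0.301,-1],[0,0,0,-0.21,0,-0.283,-1],[0,0,0,-0.235,0,-0.263,-1],[0,0,0,-0.258,0,-0.24,-1],[0,0,0,-0.279,0,-0.216,-1],[0,0,0,-0.297,0,-0.189,-1],[0,0,0,-0.313,0,-0.162,-1]],
])

```text
time: 20.9
tool_pos: [0.5526, -0.2065, 0.1763]
tool_rot: [0.001, 0.796, -0.605, 0.002]
contact_force: [-0.2, -5.5, -2.3]
gripper_width: 0.112
```

carry_out([
  [[0,0,0,-0.327,0,-0.133,-1],[0,0,0,-0.337,0,-0.102,-1],[0,0,0,-0.345,0,-0.071,-1],[0,0,0,-0.35,0,-0.02,-1],[0,0,0,-0.352,0,0.0,-1],[0,0,0,-0.352,0,0.024,-1],[0,0,0,-0.348,0,0.056,-1],[0,0,0,-0.341,0,0.088,-1]],
])

```text
time: 21.57
tool_pos: [0.5241, -0.1001, 0.1848]
tool_rot: [0.0, 0.797, -0.605, 0.003]
contact_force: [-1.3, -3.4, 6.6]
gripper_width: 0.112
```

```bash
python3 - <<'E'
from h import *
t=np.radians(73);y=.155*np.cos(t)
plan([.4935+.2656*(.155-y),.006-.964*(.155-y),.0293+.155*np.sin(t)],-74.4)
E
```

```text
t 21.5667 pos [ 0.5241 -0.1001  0.1848] F [-1.2949 -3.4415  6.6028] w 0.11161829756338837
turn units [-0.0383 -0.0601  0.0007]
shift units before turn [-0.0206  0.0335  0.1823]  after turn [-0.0196  0.0329  0.1826]
```

carry_out([
  [[0,0,0,-0.332,0,0.13,-1],[0,0,0,-0.32,0,0.16,-1],[0,0,0,-0.305,0,0.19,-1],[0,0,0,-0.288,0,0.215,-1],[0,0,0,-0.268,0,0.24,-1],[0,0,0,-0.246,0,0.26,-1],[0,0,0,-0.222,0,0.28,-1],[0,0,0,-0.197,0,0.293,-1]],
])

```text
time: 22.23
tool_pos: [0.5001, -0.0146, 0.1121]
tool_rot: [-0.001, 0.797, -0.604, 0.001]
contact_force: [-1.4, -1.4, 2.7]
gripper_width: 0.111
```

carry_out([
  [[0,0,0,-0.169,0,0.309,-1],[0,0,0,-0.14,0,0.323,-1],[0,0,0,-0.11,0,0.335,-1],[0,0,0,-0.079,0,0.343,-1],[0,0,0,-0.048,0,0.3,-1],[0,0,0,-0.01,0,0.1,-1],[0,0,0,0,0,0,-1]],
])

```text
time: 22.82
tool_pos: [0.494, 0.0065, 0.0407]
tool_rot: [-0.001, 0.797, -0.605, -0.0]
contact_force: [4.1, 2.4, -3.7]
gripper_width: 0.115
```

Still above the stop; press down in small steps.

carry_out([
  [[0,0,0,0,0,0.12,-1],[0,0,0,0,0,0.08,-1],[0,0,0,0,0,0,-1]],
])

```text
time: 23.07
tool_pos: [0.494, 0.0068, 0.0332]
tool_rot: [-0.001, 0.796, -0.605, -0.001]
contact_force: [2.2, 7.8, -1.8]
gripper_width: 0.113
```

carry_out([
  [[0,0,0,0,0,0.07,-1],[0,0,0,0,0,0,-1],[0,0,0,0,0,0,-1]],
])

```text
time: 23.32
tool_pos: [0.494, 0.0069, 0.0306]
tool_rot: [-0.001, 0.796, -0.605, -0.001]
contact_force: [0.6, 7.0, -0.5]
gripper_width: 0.113
```

carry_out([
  [[0,0,0,0,0,0.1,-1],[0,0,0,0,0,0.06,-1],[0,0,0,0,0,0,-1]],
])

```text
time: 23.57
tool_pos: [0.4942, 0.0069, 0.0285]
tool_rot: [-0.0, 0.797, -0.605, -0.002]
contact_force: [-16.0, 9.1, 29.4]
gripper_width: 0.111
```

carry_out([
  [[0,0,0,0,0,0.05,-1],[0,0,0,0,0,0,-1],[0,0,0,0,0,0,-1]],
])

```text
time: 23.82
tool_pos: [0.4943, 0.0069, 0.0283]
tool_rot: [0.0, 0.797, -0.604, -0.003]
contact_force: [-22.1, 9.1, 42.0]
gripper_width: 0.109
```

Seated on the rest (42 N with no further travel). I'll relax the press, let go and lift straight up.

carry_out([
  [[0,0,0,0,0,-0.12,-1],[0,0,0,0,0,0,-0.4],[0,0,0,0,0,0,-0.4],[0,0,0,0,0,0,-0.4],[0,0,0,0,0,-0.4,-0.4],[0,0,0,0,0,-0.8,-0.4],[0,0,0,0,0,-0.9,-0.4],[0,0,0,0,0,-0.9,-0.4]],
])

```text
time: 24.48
tool_pos: [0.4928, 0.0053, 0.1469]
tool_rot: [0.001, 0.796, -0.605, -0.001]
contact_force: [1.1, -0.3, -0.5]
gripper_width: 0.301
```

carry_out([
  [[0,0,0,0,0,-0.9,0],[0,0,0,0.5,0.7,-0.5,0],[0,0,0,0.5,0.7,-0.4,0],[0,0,0,0.5,0.7,-0.4,0],[0,0,0,0.5,0.5,0,0],[0,0,0,0.4,0,0,0],[0,0,0,0,0,0,0],[0,0,0,0,0,0,0]],
])

```text
time: 25.15
tool_pos: [0.4192, -0.1154, 0.2344]
tool_rot: [0.0, 0.796, -0.606, -0.001]
contact_force: [-0.0, 0.3, -0.0]
gripper_width: 0.499
```

```bash
python3 - <<'E'
from h import *
from plant import grab_frame
plan([.5,0,.3],-74.4)
f=wshot("w13")
P=pts(f);h=np.array([.533,-.1443]);x=np.array([.9641,.2656]);y=np.array([-.2656,.9641])
Q=P.reshape(-1,3);jx=(Q[:,:2]-h)@x;jy=(Q[:,:2]-h)@y
for a in(-.03,-.045,-.06,-.075,-.09):
  print(a,[round(float(np.median(Q[(abs(jx-b)<.006)&(abs(jy-a)<.005),2])),4) for b in(-.04,-.02,0,.02,.04)])
m=(abs(jx)<.045)&(jy<-.015)&(jy>-.115)&(Q[:,2]>.042)&(Q[:,2]<.052)
print('board',cv2.minAreaRect((np.c_[jx[m],jy[m]]*1000).astype(np.float32)))
for a in(.04,.06,.08): print('flip',a,[round(float(np.median(Q[(abs(jx-b)<.006)&(abs(jy-a)<.005),2])),4) for b in(-.04,0,.04)])
f=grab_frame("side");cv2.imwrite("pics/s13.png",cv2.resize(f["frame"][80:230,180:380][:,:,::-1],(800,600),interpolation=cv2.INTER_CUBIC))
E
```

```text
t 25.15 pos [ 0.4192 -0.1154  0.2344] F [-0.0374  0.2955 -0.0167] w 0.4988255657508711
turn units [ 0.0088  0.0098 -0.0259]
shift units before turn [-2.2437 -2.7152 -1.64  ]  after turn [-2.2361 -2.7215 -1.6398]
-0.03 [0.0451, 0.0441, 0.0442, 0.0443, 0.045]
-0.045 [0.0449, 0.0452, 0.0453, 0.0451, 0.0452]
-0.06 [0.0449, 0.0451, 0.0452, 0.0451, 0.0452]
-0.075 [0.045, 0.0451, 0.045, 0.0452, 0.045]
-0.09 [0.045, 0.0451, 0.0451, 0.0452, 0.0451]
board ((0.056545257568359375, -61.53953552246094), (92.97876739501953, 89.9057388305664), 89.9619369506836)
flip 0.04 [0.0474, 0.0474, 0.0474]
flip 0.06 [0.0476, 0.0474, 0.0476]
flip 0.08 [0.0478, 0.0478, 0.0478]
```

View pics/w13.png

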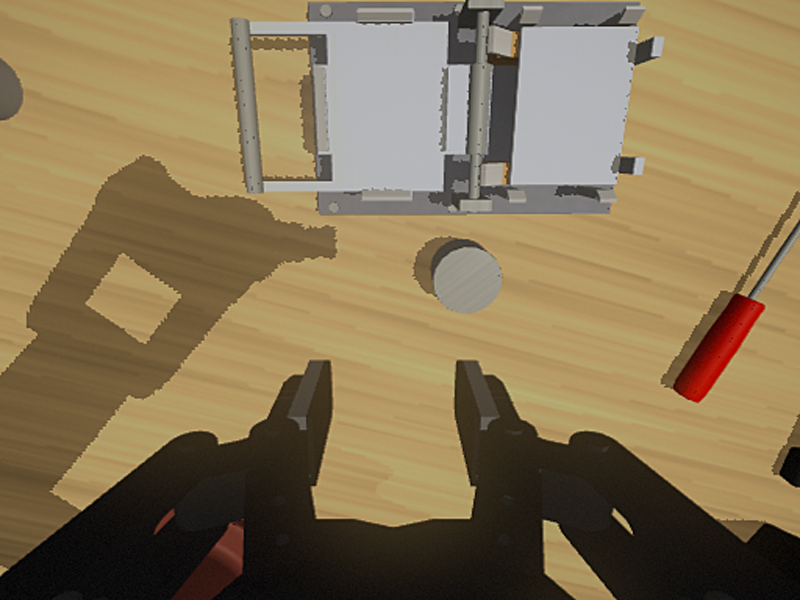

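View pics/s13.png

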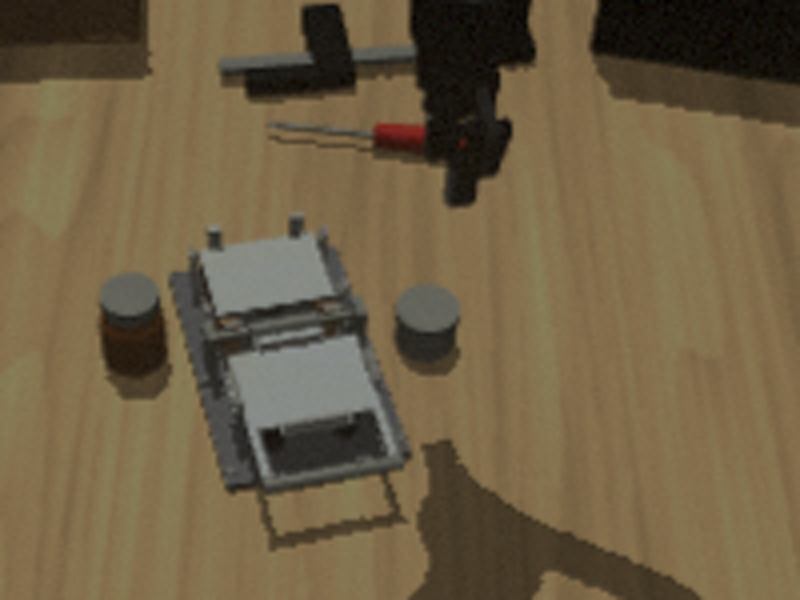

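The board's back is flat at 45 mm across its whole area (46 nominal). The flipper lies flat at 47–48 mm on the loading side, and the gripper is clear. Handing in.

```bash
python3 -c "
from plant import ticket,state
print(state()['time'],state()['contact_force']);print(ticket.job_done())"
```

```text
25.25 [-0.17828827 -0.52984591 -0.24305931]
the job is handed in; nothing more can be done
None
```

The job is done and handed in at 25 s of the 72 s allowed. I laid the flipper down on its loading side and set the bare rectangular lens board in its pocket with the lens up. I then swung the flipper fully over to its stop, swung it fully back, and let go.

**Last checks:**
- **Board:** it lies face-down in the nest, with its back level to about 1 mm at 44–45 mm (46 mm nominal, within the camera calibration).
- **Flipper:** it is flat on the loading side at 47–48 mm (48 mm nominal). At each stop I pressed to about 40 N upward on the tool (about 48 N in total) with no further travel.
- **Gripper and bystanders:** the gripper was clear with no contact force. The jar, tin and screwdriver looked unmoved in the last pictures. I did not re-check the round board and the glue bottle after lifting the board away, but nothing came near them.

No check failed. The only disagreement was that the bar slipped a few millimetres along the pads during the swings, with no visible effect.

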